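# Fish out and sort what dropped under the shoe cupboard, then shut its door

### The arm

A 6-joint arm with a two-finger parallel gripper is mounted at the origin on the work surface. World frame = base frame: x ahead of the robot, y to its left, z up, the work surface at z = 0. Lengths are in m, angles in rad, forces in N, time in s.
With the tool pointing down it reaches from about 0.3 to 0.875 m from the base axis. Payload 6.4 kg.
Tool frame: the origin (TCP) lies midway between the tips of the shut fingers; the grasp point (between the pads) lies 19 mm behind it (ctrl.hold_point_z is the distance from the TCP to the grasp point, in m); z points along the fingers, y is the line along which they close (so a half turn about z gives the same grasp; the last joint's range is limited). The gripper opens to 85 mm and grips with 20 to 120 N. Pads are 22 mm wide; open, the fingers measure 114 mm over their backs; the gripper's body (76 mm by 85 mm) begins 54 mm behind the grasp point. The pads swing forward as they close: fully open they stand 13 mm farther back than shut.
Start: joints at [-1.329, 0.181, 1.607, -0, 1.354, -0.206], TCP at [0.249, -0.518, 0.196] pointing down, gripper open.
Joint ranges: [-2.99, 2.99], [-0.89, 2.07], [0.3, 2.58], [-1.14, 4.28], [0, 2.63], [-3.12, 3.12]. Speed limits (rad/s): [2.57, 2.57, 3.01, 3.14, 3.14, 3.14].

### API

Orientations are given as a unit quaternion [w, x, y, z].
In Python, from bench import ctrl gives the robot as it stands.
- The arm moves only by the tool carry_out, never from a script. Its argument "plan" is text: rows parted by semicolons, each of 6 numbers parted by spaces: the shift along the tool's x, y, z as a fraction of full scale, then the turn, a rotation vector about the tool's x, y, z as a fraction of full scale. A call has exactly 8 rows; each row shifts and turns the commanded pose from where the row before left it, along the tool's axes as they then stand; what a row does not reach is not made up. Full scale, the value 1, is 40 mm for a shift and 0.1 rad for a turn. A row lasts 1/12 s, in which the tool goes at most 41.7 mm and 7.16 degrees, less where a joint would pass 70% of its speed; a pose out of reach is approached as far as the arm can. A call with a number of a shift or a turn outside -1 to 1 is refused whole. A call with a gripper value outside its range is refused whole. "claw" is the gripper's target within -1 to 1 (shut at 1, half-way at 0, fully open at -1), set as the call begins (left out, the last holds). The fingers move at their own pace and stop on an object; the grip force is fixed at half the most. Time passes only in rows, so rows that do not move let the fingers close, or fill a call up. It gives the time, the measured TCP pose, the force, the opening and the grip force at its end, in the units of the state.
- ctrl.get_obs(): the state, without advancing time (a new reading comes with each control period).
- ctrl.camera(name): name is "scene" or "top"; returns a dict with "pixels" (420x560x3 uint8, red, green, blue), "mtx" (3x3 intrinsics, pixels), "k1" (the pictures are not rectified: a ray, as slopes to the right and down, at radius r is drawn at 1 + k1 r^2 times it, then the intrinsics apply), "R" (3x3) and "t" (3): a world point X has camera coordinates R X + t. Camera axes: x right, y down, z forward; pixel columns grow to the right and rows downward; lengths in m; the calibration is good to about 2 mm. A picture is of the moment at which its call begins. There is no depth.
- ctrl.hand_in(): hands the job in; it is judged then, once.
The state is a dict: "time_s": time; "q": joint angles; "dq": joint speeds; "joint_efforts": joint torques, N m; "eef_pos": TCP position; "eef_rot": TCP orientation; "wrist_force": force on the tool from outside, world axes, zero at the start; "torque": the same for the moment, N m; "opening": opening from 0.0 (shut) to 1.0 (fully open); "grasp_force": force on a finger pad.
Only numpy, scipy, OpenCV 4.12 (cv2) and the standard library are available. Lean on these libraries where they do the work, as an engineer would, in place of code of your own. Each camera call takes 0.05 s, during which the arm holds its last target. There are 200 camera calls.

### The job

Clothes pegs and a shoe brush may have dropped under the wire tier of the shoe cupboard: use the reacher, squeezing its trigger, to pull out everything lying there, never reaching under with the fingers. Put every peg in the slatted peg basket and the shoe brush in the shoe-care tray. Finish with the reacher lying flat on the shelf out of the cupboard and the mesh door fully shut, and leave the saucer, spray bottle and scraper alone.

Things in the scene. Friction and masses are not known exactly. Their poses are not given: they have to be found in the camera images.
- reacher_grip (a point): Middle of the grip of the reacher (litter-picker) lying on its side, 15 mm up; x along the shaft to the jaws, z up. 0.24 kg, nearly balanced here, x from -45 to 345 mm. Come down from above and close along x over handle bar (rear face x = -30 mm, 30 mm high, y -40 to 55) and black trigger (front face x = +30 mm released, 24 mm high, y -30 to 30): this holds it and squeezes.
- trigger (a joint): Trigger travel towards the handle: 0 released (60 mm over handle and trigger, jaws open), 0.018 m fully in (42 mm, jaws shut). The spring pushes back with 11 N released, 19 N fully in. At 4 mm the tool is held and can be carried or slid with the jaws still wide open. Each jaw pinches with about a third of the squeeze above the spring force.
- shaft_root (a point): Where the reacher's shaft leaves its housing, at x = 60, y = -50 mm from the grip's middle; same axes. Shaft and head run on along x, undersides 12 mm up. The middle of the pads is at x = 320, y = -50 mm from the grip's middle; jaws 22 mm high (3 to 25 mm up), closing along y, reaching 23 mm ahead, pivots 60 mm behind. Gap there: 55 mm released (85 mm over the tips), 20 mm with pads parallel at 13 mm of trigger, nearly 0 at 18 mm.
- peg_a_center (a point): A wooden clothes peg, rigid, on its side: 92 mm long (x), 17 mm wide at the nose (+x), 23 at the tail, 20 mid-way; 14 mm thick (z up), 30 g. The point is its centre, 7 mm up. At the start it lies in the low gap, within 0.15 rad of the cupboard's depth. May be absent (None).
- peg_b_center (a point): A second wooden clothes peg, rigid, on its side: 92 mm long (x), 17 mm wide at the nose (+x), 23 at the tail, 20 mid-way; 14 mm thick (z up), 30 g. The point is its centre, 7 mm up. At the start it lies in the low gap, within 0.15 rad of the cupboard's depth. May be absent (None).
- brush_handle (a point): Small wooden shoe brush on its back, bristles up, 50 g: handle 72 mm long (x -36 to 36), 19 mm wide, 14 mm thick; head (x 32 to 84 mm) 30 mm wide, bristle tops 28 mm up. The point is mid-handle, 7 mm up; x to the head. At the start it lies in the low gap, handle towards the mouth, within 0.15 rad of the cupboard's depth. May be absent (None).
- cupboard: Shoe cupboard, fixed: open white steel frame, mesh sides and back, 300 mm deep (x, into it), 320 wide, 270 high; origin under its centre. Its front (-x) looks to the robot's right. The low gap is under a tier of steel wires 80 mm above the shelf, 280 mm wide between 20 mm corner posts, open in front but for a foot rail 6 mm high that things must be lifted over.
- gap_mouth (a point): Mid-width of the cupboard's front face, at shelf height; x points into the cupboard, y along the front away from the door's hinge. The foot rail lies at x = 1 to 11 mm. The dropped things lie with their points 80 to 116 mm behind this one, in three places 72 mm apart side by side (y about -72, 0, 72 mm).
- mesh_door (a joint): Angle of the white mesh swing door: 0 shut, about 1.65 rad (open) at the start, 1.9 at most. It stays where it is left, moves easily (under 2 N) and stops against the cupboard at 0. It sweeps everything in front of the cupboard within 316 mm of its hinge.
- door_hinge (a point): On the door's vertical hinge line, at the post farther from the robot, at the door's top edge (268 mm up), mid-thickness. x to the door's inner face, y along the door to its free edge. The door is 14 mm thick, 316 mm wide and reaches from 12 to 268 mm above the shelf.
- door_corner (a point): Top corner of the door's free edge, 316 mm from the hinge; axes as door_hinge. A steel knob stands 26 mm out of the outer face, 14 mm from the free edge, 205 mm up.
- peg_basket_in (a point): Centre of the inner floor of the white slatted plastic peg basket: outside 120 (x) by 100 (y) by 55 mm high, walls and floor 4 mm, an 8 mm post in each inner corner; 0.25 kg, loose.
- shoe_tray_in (a point): Centre of the inner floor of the plywood shoe-care tray: outside 150 (x) by 100 (y) by 36 mm high, walls and floor 4 mm; 0.35 kg, loose. Basket and tray stand side by side at the robot's right and may swap places.
- saucer: White ceramic saucer, 140 mm across, 20 mm high, origin under its centre. Leave alone.
- spray_bottle: Clear spray bottle, 72 mm across, 205 mm high, origin under its centre. Leave alone.
- scraper: Orange hard-silicone scraper, 195 mm long (x from -112 to 82 mm), 75 mm wide, 12 mm thick, origin on its underside. Leave alone.
Not all that is in view belongs to the job. What is shaped like the part that bears peg_a_center but turquoise is not meant.

How it is judged:
On the way, in this order (a step that is already met when the one before it is completed fails the run):
1. the reacher's jaws are squeezed shut on one of the things while it lies under the cupboard (((contact force between each of jaw_left, jaw_right and peg_a above 0.5 N and value of joint trigger above 0.006 m and x of peg_a_center in the frame of gap_mouth above 0.03 m) or (contact force between each of jaw_left, jaw_right and peg_b above 0.5 N and value of joint trigger above 0.006 m and x of peg_b_center in the frame of gap_mouth above 0.03 m) or (contact force between each of jaw_left, jaw_right and brush above 0.5 N and value of joint trigger above 0.006 m and x of brush_handle in the frame of gap_mouth above 0.03 m))), for 0.2 s.
2. everything is out from under the cupboard (x of each of peg_a_center, peg_b_center, brush_handle in the frame of gap_mouth below -0.03 m), for 0.2 s.
At the end, for the whole second after the job is handed in: Pegs in the peg basket and brush in the tray (centres between the walls, under about 46 mm above the floor), at rest; both containers upright; the reacher lies flat and at rest on the shelf outside the cupboard; the door is within 0.05 rad of shut (x of peg_a_center in the frame of peg_basket_in between -0.056 and 0.056 m and y of peg_a_center in the frame of peg_basket_in between -0.046 and 0.046 m and z of peg_a_center in the frame of peg_basket_in between 0 and 0.046 m and linear speed of each of peg_a, peg_b, brush, reacher below 0.03 m/s and x of peg_b_center in the frame of peg_basket_in between -0.056 and 0.056 m and y of peg_b_center in the frame of peg_basket_in between -0.046 and 0.046 m and z of peg_b_center in the frame of peg_basket_in between 0 and 0.046 m and x of brush_handle in the frame of shoe_tray_in between -0.071 and 0.071 m and y of brush_handle in the frame of shoe_tray_in between -0.046 and 0.046 m and z of brush_handle in the frame of shoe_tray_in between 0 and 0.046 m and value of joint mesh_door between -0.05 and 0.05 rad and angle between each of peg_basket_in, shoe_tray_in's own z axis and vertical below 0.15 rad and height (world z) of each of peg_basket_in, shoe_tray_in below 0.012 m and angle between reacher_grip's own z axis and vertical below 0.12 rad and height (world z) of reacher_grip between 0 and 0.03 m and x of reacher_grip in the frame of gap_mouth below -0.02 m); the robot touches nothing.
It fails at once if the saucer is moved more than 30 mm (distance of saucer from where it was at the start of the episode above 0.03 m).
It fails at once if the spray bottle is moved more than 30 mm (distance of spray_bottle from where it was at the start of the episode above 0.03 m).
It fails at once if the scraper is moved more than 30 mm (distance of scraper from where it was at the start of the episode above 0.03 m).
It fails at once if the fingers touch a thing that is still under the cupboard ((contact force between the fingers and peg_a above 0.5 N and x of peg_a_center in the frame of gap_mouth above 0.02 m) or (contact force between the fingers and peg_b above 0.5 N and x of peg_b_center in the frame of gap_mouth above 0.02 m) or (contact force between the fingers and brush above 0.5 N and x of brush_handle in the frame of gap_mouth above 0.02 m)).
Of peg_a, peg_b, brush only 2 to 3 are there at a start; the rules pass over those that are not, and their reading is None.
At some moment in a run one of peg_basket, shoe_tray may be knocked a few centimetres aside while the robot is not near it.
Once in a run the grip may slacken for a moment while it holds something.
It also fails if it takes over 210 s, if anything falls off the work surface, if the arm or the gripper's body presses on something with over 40 N, if the wrist force passes 120 N, or if a joint passes its speed limit or range.

## Working session

There is one attempt and no reset: what is moved stays moved. The work goes in short steps, Python scripts to look and compute and a tool call to move; the robot and the scene stay as the last step left them, time stands still between calls to the robot, and variables do not carry over. Pictures are saved under pics/ and viewed, at most 14 in all, crops included, and the job is handed in when it is done.

Besides the shell and the picture viewer there is one more tool, called after "Request:" as a command line: name --argument value ..., lists and objects as JSON in quotes. carry_out: Moves the arm, as the interface text tells. Shift numbers are shares of 40 mm and turn numbers shares of 0.1 rad, none past 1 either way. Its arguments: {"type":"object","properties":{"plan":{"type":"string"},"claw":{"type":"number"}},"required":["plan"]}

```bash
ls; mkdir -p pics
cat > h.py <<'E'
import numpy as np,cv2,time
from bench import ctrl
from scipy.spatial.transform import Rotation as Rn
def cam(n):
    c=ctrl.camera(n); np.savez('cal_'+n+'.npz',**{k:c[k] for k in('mtx','k1','R','t','pixels')}); return c
def load(n): return dict(np.load('cal_'+n+'.npz'))
def ray(c,u,v):
    M=c['mtx']; d=np.array([(u-M[0,2])/M[0,0],(v-M[1,2])/M[1,1]]); s=d.copy()
    for _ in range(30): s=d/(1+float(c['k1'])*(s@s))
    r=c['R'].T@np.array([s[0],s[1],1]); o=-c['R'].T@c['t']; return o,r
def onz(c,u,v,z):
    o,r=ray(c,u,v); return o+r*(z-o[2])/r[2]
def proj(c,X):
    p=c['R']@np.array(X)+c['t']; s=p[:2]/p[2]; s=s*(1+float(c['k1'])*(s@s)); M=c['mtx']
    return np.array([M[0,0]*s[0]+M[0,2],M[1,1]*s[1]+M[1,2]])
def save(c,name,crop=None,k=1):
    im=c['pixels'][:,:,::-1]
    if crop: x0,y0,x1,y1=crop; im=im[y0:y1,x0:x1]
    cv2.imwrite('pics/'+name,cv2.resize(im,None,fx=k,fy=k,interpolation=cv2.INTER_CUBIC))
E
python3 - <<'E'
from h import *
for n in('scene','top'):
    c=cam(n); save(c,n+'0.png',None,1.4); print(n,c['mtx'].tolist(),c['k1'],(-c['R'].T@c['t']),c['R'].round(3).tolist())
o=ctrl.get_obs(); print(o['time_s'],o['eef_pos'],o['eef_rot'],o['opening'],ctrl.hold_point_z)
E
```

```text
pics
scene [[542.0093581142551, 0.0, 269.6468934056247], [0.0, 542.0093581142551, 209.12707191501312], [0.0, 0.0, 1.0]] -0.09490494684449066 [0.02508613 0.00753194 1.66434894] [[0.187, -0.982, 0.002], [-0.934, -0.178, -0.31], [0.305, 0.056, -0.951]]
top [[528.0818657980689, 0.0, 279.58638442167137], [0.0, 528.0818657980689, 211.98786408072283], [0.0, 0.0, 1.0]] 0.029468092791846638 [0.24346917 0.10776941 1.67774414] [[0.01, -1.0, 0.002], [-0.985, -0.01, -0.169], [0.169, -0.0, -0.986]]
0.1 [ 0.24885893 -0.5177527   0.19516647] [-7.84762154e-04  9.75040061e-01  2.22027620e-01  1.66579736e-06] 1.0034721718801252 0.0187
```

View pics/scene0.png

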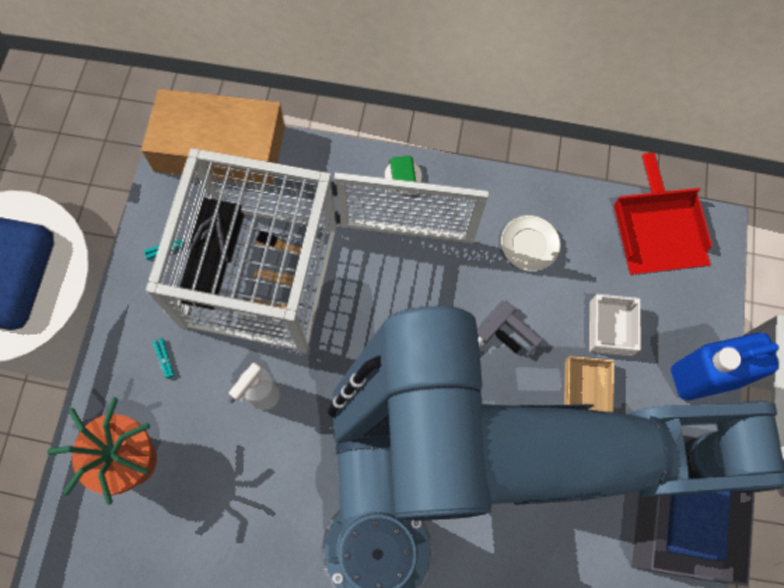

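View pics/top0.png

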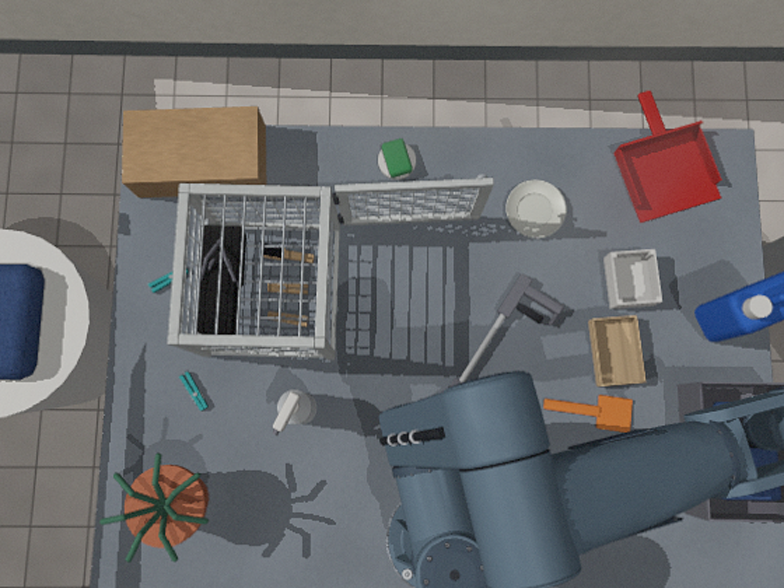

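The top view shows the cupboard (top about 170–335, 185–345) with the brush at (290,255) and two peg-like things at (288,288) and (290,318). The reacher is at (520,300), the basket at (632,278), the tray at (617,350), the scraper at (590,410) and the saucer at (536,208). The turquoise pegs at (160,283) and (194,390) lie outside the cupboard and are not meant. I'll enlarge these areas.

Run:
```python
from h import *
c=load('top'); save(c,'cup.png',(115,120,250,265),4); save(c,'rea.png',(310,165,490,300),4.4)
```

```text
(no output)
```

View pics/cup.png

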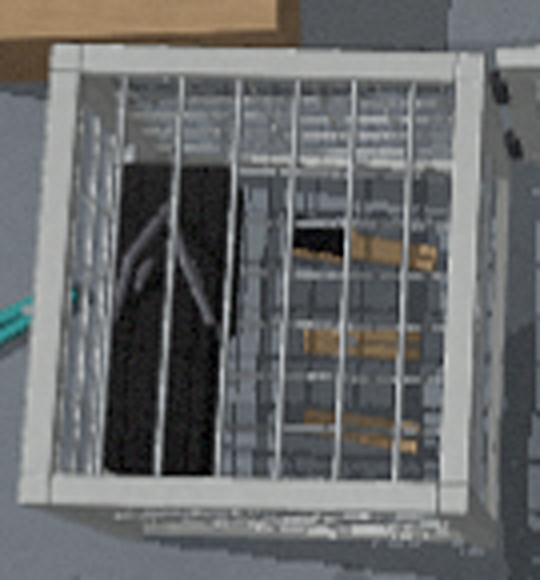

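View pics/rea.png

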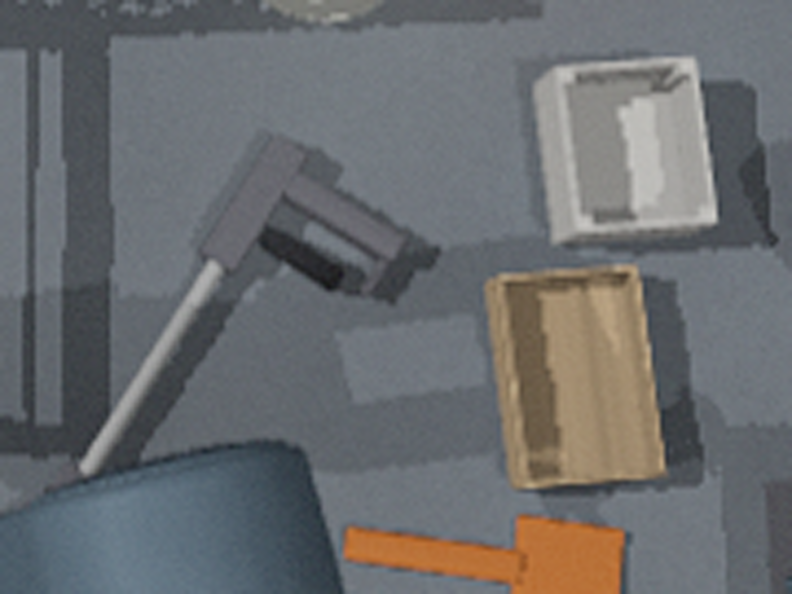

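Run:
```python
from h import *
np.set_printoptions(precision=4,suppress=True)
c=load('top')
R=lambda x,y,z:onz(c,310+x/4.4-.4,165+y/4.4-.4,z)
C=lambda x,y,z:onz(c,115+x/4-.4,120+y/4-.4,z)
print('shaft',R(212,267,.02),R(88,468,.02)); a=R(88,468,.02)-R(212,267,.02); print(np.arctan2(a[1],a[0]))
print('trig ends',R(265,236,.025),R(338,285,.025)); 
print('bar outer(rear) edge',R(305,172,.03),R(408,240,.03)); 
print('basket rim',[R(*p,.055)[:2] for p in((540,75),(695,58),(717,225),(553,242))])
print('tray rim',[R(*p,.036)[:2] for p in((487,282),(636,267),(665,472),(513,488))])
print('cup top',[C(*p,.27)[:2] for p in((52,45),(482,52),(465,510),(20,502))])
print('brush head tip/handle end',C(295,240,.02),C(436,258,.014))
print('peg1',C(305,343,.014),C(419,347,.014),'peg2',C(306,415,.014),C(417,447,.014))
S=lambda x,y,z:onz(c,x/1.4,y/1.4,z)
print('saucer',S(536,208,.01),'door',S(335,190,.268),S(490,182,.268))
print('bottle',S(293,407,.1))
print('scraper',S(590,410,.012))
```

```text
shaft [ 0.4882 -0.1409  0.02  ] [ 0.3431 -0.0506  0.02  ]
2.5851068079155843
trig ends [ 0.5104 -0.1786  0.025 ] [ 0.4753 -0.2302  0.025 ]
bar outer(rear) edge [ 0.5566 -0.2074  0.03  ] [ 0.5077 -0.28    0.03  ]
basket rim [array([ 0.624 , -0.3716]), array([ 0.6375, -0.4823]), array([ 0.5167, -0.4917]), array([ 0.5033, -0.3761])]
tray rim [array([ 0.4771, -0.3338]), array([ 0.489 , -0.4398]), array([ 0.3439, -0.4532]), array([ 0.3315, -0.3466])]
cup top [array([0.7091, 0.5303]), array([0.7076, 0.233 ]), array([0.3889, 0.2368]), array([0.3916, 0.5333])]
brush head tip/handle end [0.6311 0.4017 0.02  ] [0.6189 0.2888 0.014 ]
peg1 [0.5482 0.3916 0.014 ] [0.5458 0.3004 0.014 ] peg2 [0.49   0.3885 0.014 ] [0.4652 0.2996 0.014 ]
saucer [ 0.7439 -0.228   0.01  ] door [0.6994 0.2214 0.268 ] [ 0.7191 -0.086   0.268 ]
bottle [0.2768 0.3126 0.1   ]
scraper [ 0.279  -0.3364  0.012 ]
```

Under the tier there are three wooden things in a row. In the crop (cup.png) they are the brush, with its black head at (320,240), a peg at (363,345) and a peg at (362,432). All three are wood-coloured and lie in the expected lanes, at depths of 0.09–0.11 m. The turquoise ones are decoys. The reacher fit agrees with the sizes given: grip at (0.514,-0.2175), yaw about 147.5°.

```bash
cat > go.py <<'E'
# go.py x y z yawdeg : remaining shift (tool axes now, full-scale units), and turn about tool z (units); yaw = world angle of tool y
import sys
from h import *
o=ctrl.get_obs(); w,x,y,z=o['eef_rot']; R=Rn.from_quat([x,y,z,w]).as_matrix(); p=o['eef_pos']
yaw=np.degrees(np.arctan2(R[1,1],R[0,1])); T=np.array(list(map(float,sys.argv[1:4]))); ty=float(sys.argv[4])
d=(ty-yaw+180)%360-180; turn=-np.radians(d)/.1
t=np.radians(ty); R2=np.array([[-np.sin(t),np.cos(t),0],[np.cos(t),np.sin(t),0],[0,0,-1]]).T
R2=np.column_stack([[-np.sin(t),np.cos(t),0],[np.cos(t),np.sin(t),0],[0,0,-1]])
print('t',o['time_s'],'pos',p.round(4),'yaw',yaw.round(2),'tilt',R[:,2].round(3),'open',round(o['opening']*85,1),'gf',round(o['grasp_force'],1),'wf',o['wrist_force'].round(1),'hz',ctrl.hold_point_z)
print('shift now',(R.T@(T-p)/.04).round(2),'turn',round(turn,2),'shift after turn',(R2.T@(T-p)/.04).round(2))
E
python3 go.py .514 -.2175 .12 -32.5
```

```text
t 0.1 pos [ 0.2489 -0.5178  0.1952] yaw -64.34 tilt [-0.     0.002 -1.   ] open 85.3 gf 0.0 wf [-0.1 -0.6 -0.2] hz 0.0187
shift now [ 9.22 -3.89  1.89] turn -5.56 shift after turn [9.89 1.56 1.88]
```

Request:
carry_out --plan "0 0 0 0 0 -0.93;0 0 0 0 0 -0.93;0 0 0 0 0 -0.93;0 0 0 0 0 -0.93;0 0 0 0 0 -0.92;0 0 0 0 0 -0.92;0.9 0.14 0;0.9 0.14 0" --claw -1

```text
invalid input
```

Request:
carry_out --plan "0 0 0 0 0 -0.93;0 0 0 0 0 -0.93;0 0 0 0 0 -0.93;0 0 0 0 0 -0.93;0 0 0 0 0 -0.92;0 0 0 0 0 -0.92;0.9 0.14 0 0 0 0;0.9 0.14 0 0 0 0" --claw -1

```text
time_s: 0.77
eef_pos: [0.2964, -0.4637, 0.1953]
eef_rot: [-0.0, 0.877, 0.48, 0.0]
wrist_force: [0.3, 0.6, -0.0]
opening: 1.004
grasp_force: 0.0
```

Request:
carry_out --plan "0.9 0.14 0.1 0 0 0;0.9 0.14 0.1 0 0 0;0.9 0.14 0.1 0 0 0;0.9 0.14 0.2 0 0 0;0.9 0.14 0.2 0 0 0;0.9 0.14 0.2 0 0 0;0.9 0.14 0.3 0 0 0;0.9 0.14 0.3 0 0 0"

```text
time_s: 1.43
eef_pos: [0.4905, -0.2431, 0.1355]
eef_rot: [0.0, 0.877, 0.481, 0.0]
wrist_force: [0.4, -0.1, 0.0]
opening: 0.998
grasp_force: 0.0
```

```bash
python3 go.py .514 -.2175 .08 -32.5
python3 - <<'E'
from h import *
c=cam('top'); save(c,'a1.png',(290,150,450,270),5)
E
```

```text
t 1.4333 pos [ 0.4905 -0.2431  0.1355] yaw -32.49 tilt [ 0. -0. -1.] open 84.8 gf 0.0 wf [ 0.4 -0.1  0. ] hz 0.0187
shift now [0.86 0.15 1.39] turn 0.0 shift after turn [0.86 0.15 1.39]
```

View pics/a1.png

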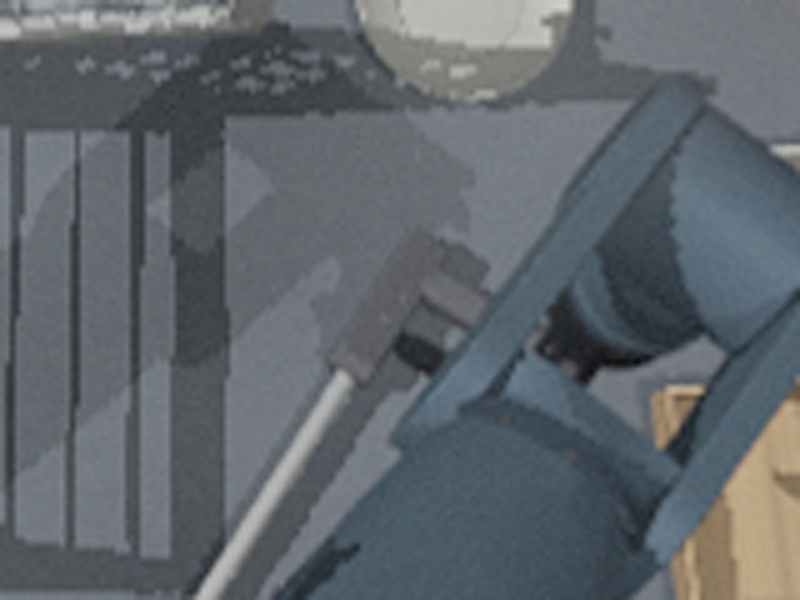

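The wrist now hides the grip. The shaft runs from (345,378) to (205,590) in the crop, so I'll check its angle and end point once more.

Run:
```python
from h import *
c=load('top'); R=lambda x,y,z:onz(c,290+x/5-.4,150+y/5-.4,z)
a,b=R(342,378,.02),R(206,590,.02); d=b-a; print(a,b,np.degrees(np.arctan2(d[1],d[0])))
g=np.array([.514,-.2175])
for deg in(146.5,147.5,148.5):
  t=np.radians(deg);X=np.array([np.cos(t),np.sin(t)]);Y=np.array([-X[1],X[0]])
  print(deg,[((p[:2]-g)@X,(p[:2]-g)@Y) for p in(a,b)])
```

```text
[ 0.48846005 -0.14158856  0.02      ] [ 0.35360785 -0.05446209  0.02      ] 147.1339612315674
146.5 [(np.float64(0.0631957324808663), np.float64(-0.04920503629926974)), (np.float64(0.22373539278017635), np.float64(-0.04742863888869801))]
147.5 [(np.float64(0.06232736117245791), np.float64(-0.050300459742269356)), (np.float64(0.2228735729135165), np.float64(-0.05132613628647442))]
148.5 [(np.float64(0.0614400043460577), np.float64(-0.05138056117795995)), (np.float64(0.22194386359752244), np.float64(-0.05520799924593048))]
```

Request:
carry_out --plan "0.86 0.13 0 0 0 0;0 0 0.8 0 0 0;0 0 0.8 0 0 0;0 0 0.8 0 0 0;0 0 0.5 0 0 0;0 0 0.3 0 0 0;0 0 0.19 0 0 0;0 0 0 0 0 0"

```text
time_s: 2.15
eef_pos: [0.5116, -0.2181, -0.0009]
eef_rot: [-0.001, 0.877, 0.481, -0.001]
wrist_force: [0.1, -0.4, 0.3]
opening: 1.003
grasp_force: 0.0
```

Request:
carry_out --plan "0 0 0 0 0 0;0 0 0 0 0 0;0 0 0 0 0 0;0 0 0 0 0 0;0 0 0 0 0 0;0 0 0 0 0 0;0 0 0 0 0 0;0 0 0 0 0 0" --claw -0.32

```text
time_s: 2.82
eef_pos: [0.5125, -0.2185, 0.0005]
eef_rot: [0.0, 0.877, 0.481, 0.0]
wrist_force: [0.3, 0.1, 0.0]
opening: 0.659
grasp_force: 0.0
```

```bash
python3 go.py .514 -.2175 .012 -32.5
```

```text
t 2.8167 pos [ 5.125e-01 -2.185e-01  5.000e-04] yaw -32.49 tilt [ 0. -0. -1.] open 56.0 gf 0.0 wf [0.3 0.1 0. ] hz 0.0187
shift now [ 0.04  0.02 -0.29] turn 0.0 shift after turn [ 0.04  0.02 -0.29]
```

Request:
carry_out --plan "0 0 0 0 0 0;0 0 0 0 0 0;0 0 0 0 0 0;0 0 0 0 0 0;0 0 0 0 0 0;0 0 0 0 0 0;0 0 0 0 0 0;0 0 0 0 0 0" --claw -0.26

```text
time_s: 3.48
eef_pos: [0.5124, -0.2185, 0.0004]
eef_rot: [-0.0, 0.877, 0.481, 0.0]
wrist_force: [0.6, -0.5, 0.2]
opening: 0.63
grasp_force: 0.0
```

```bash
python3 go.py .514 -.2175 .012 -32.5
python3 - <<'E'
from h import *
c=cam('scene'); save(c,'a2.png',(290,180,430,285),5.5)
E
```

```text
t 3.4833 pos [ 5.124e-01 -2.185e-01  4.000e-04] yaw -32.49 tilt [-0.  0. -1.] open 53.6 gf 0.0 wf [ 0.6 -0.5  0.2] hz 0.0187
shift now [ 0.04  0.02 -0.29] turn 0.0 shift after turn [ 0.04  0.02 -0.29]
```

View pics/a2.png

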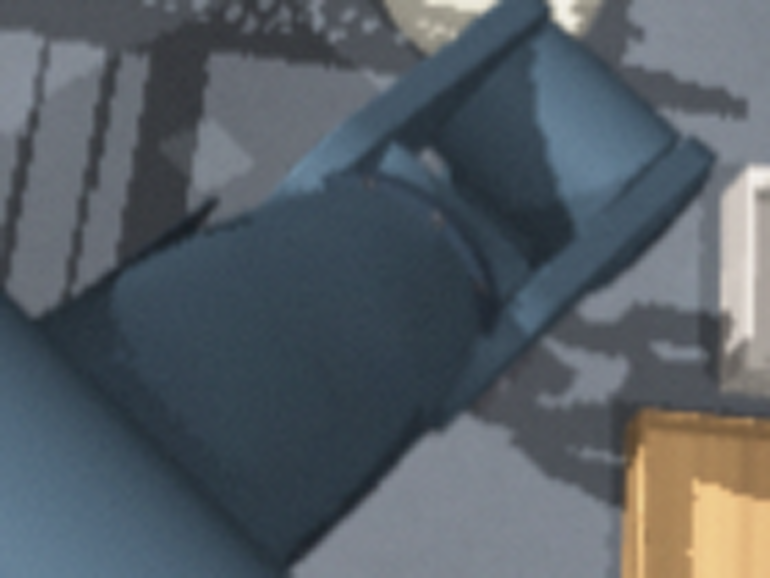

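The arm hides the grip completely. The gap probably isn't linear in the opening, so I'll close a little more and watch the force.

Request:
carry_out --plan "0 0 0 0 0 0;0 0 0 0 0 0;0 0 0 0 0 0;0 0 0 0 0 0;0 0 0 0 0 0;0 0 0 0 0 0;0 0 0 0 0 0;0 0 0 0 0 0" --claw -0.18

```text
time_s: 4.2
eef_pos: [0.5124, -0.2185, 0.0004]
eef_rot: [-0.0, 0.877, 0.481, -0.0]
wrist_force: [0.2, -0.1, 0.0]
opening: 0.589
grasp_force: 0.0
```

Request:
carry_out --plan "0 0 0 0 0 0;0 0 0 0 0 0;0 0 0 0 0 0;0 0 0 0 0 0;0 0 0 0 0 0;0 0 0 0 0 0;0 0 0 0 0 0;0 0 0 0 0 0" --claw 0.04

```text
time_s: 4.87
eef_pos: [0.5124, -0.2185, 0.0004]
eef_rot: [-0.0, 0.877, 0.481, -0.0]
wrist_force: [0.4, 0.5, -0.1]
opening: 0.484
grasp_force: 0.0
```

Run:
```python
from h import *
c=cam('top'); save(c,'a3.png',(270,150,430,270),5)
```

```text
(no output)
```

View pics/a3.png

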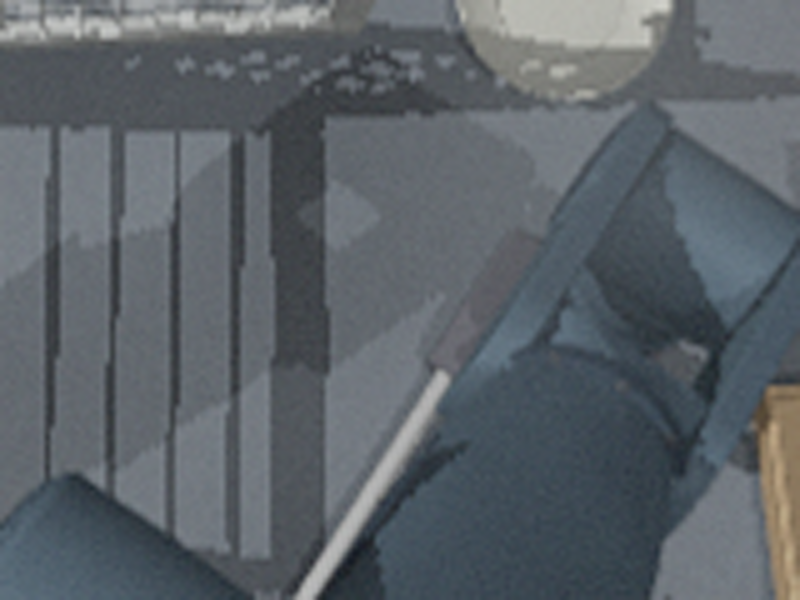

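The shaft root, at (442,375), hasn't moved. A small lift will show whether the reacher is held.

Request:
carry_out --plan "0 0 -0.3 0 0 0;0 0 -0.4 0 0 0;0 0 -0.4 0 0 0;0 0 0 0 0 0;0 0 0 0 0 0;0 0 0 0 0 0;0 0 0 0 0 0;0 0 0 0 0 0"

```text
time_s: 5.58
eef_pos: [0.5117, -0.218, 0.0434]
eef_rot: [-0.001, 0.877, 0.481, -0.0]
wrist_force: [0.3, -0.8, 0.3]
opening: 0.481
grasp_force: 0.0
```

```bash
python3 go.py .514 -.2175 .012 -32.5
python3 - <<'E'
from h import *
o=load('top'); c=cam('top')
d=cv2.absdiff(c['pixels'],o['pixels'])
im=np.hstack([x['pixels'][150:270,270:370,::-1] for x in(o,c)])
cv2.imwrite('pics/a4.png',cv2.resize(im,None,fx=4,fy=4,interpolation=cv2.INTER_CUBIC))
E
```

```text
t 5.5833 pos [ 0.5117 -0.218   0.0434] yaw -32.49 tilt [-0.002  0.001 -1.   ] open 40.9 gf 0.0 wf [ 0.3 -0.8  0.3] hz 0.0187
shift now [0.04 0.04 0.79] turn 0.0 shift after turn [0.04 0.04 0.79]
```

View pics/a4.png

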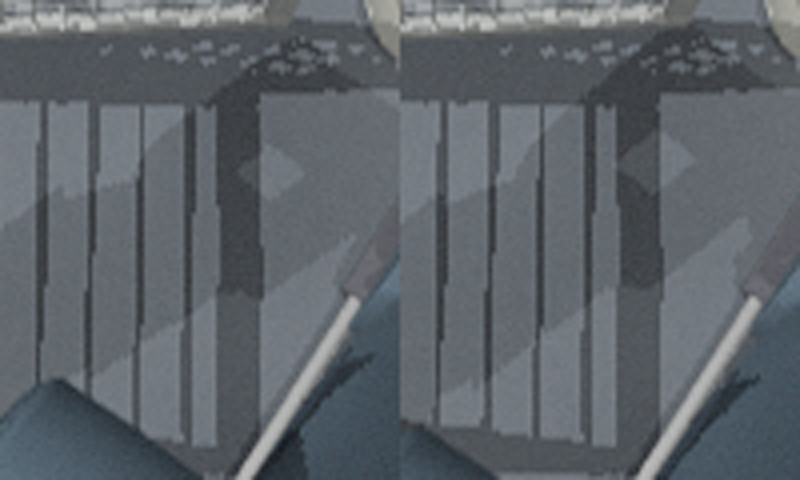

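Run:
```python
from h import *
c=load('top')
print('TCP a1',(proj(c,[.4905,-.2431,.1355])-[290,150])*5,(proj(c,[.4905,-.2431,.25])-[290,150])*5)
print('grip in rea crop',(proj(c,[.514,-.2175,.015])-[310,165])*4.4, 'base',proj(c,[0,0,.3])*1.4)
s=load('scene'); print('base',proj(s,[0,0,0.2])*1.4,'tcp0',proj(c,[.249,-.518,.196])*1.4,proj(s,[.514,-.2175,.015])*1.4)
```

```text
TCP a1 [541.0868837  346.03584052] [587.82623794 313.44872005]
grip in rea crop [314.59431242 232.0438115 ] base [449.36407763 564.25139508]
base [377.01657621 552.17450844] tcp0 [708.55196504 424.96371537] [514.28150069 334.79325635]
```

The reacher wasn't held and hasn't moved. My geometry says the fingers straddled it, so I need to see how they really lie. I'll raise and tilt the tool to bring them into view.

Request:
carry_out --plan "0 0 -0.9 0 0 0;0 0 -0.9 0 0 0;0 0 -0.9 0 0 0;0 0 0 0 0.9 0;0 0 0 0 0.9 0;0 0 0 0 0.9 0;0 0 0 0 0.9 0;0 0 0 0 0.9 0" --claw -1

```text
time_s: 6.3
eef_pos: [0.5127, -0.2188, 0.1529]
eef_rot: [-0.108, 0.854, 0.469, 0.198]
wrist_force: [-0.4, -0.6, -0.2]
opening: 0.998
grasp_force: 0.0
```

Request:
carry_out --plan "0 0 0 0 0.9 0;0 0 0 0 0.9 0;0 0 0 0 0.9 0;0 0 0 0 0.9 0;0 0 0 0 0 0;0 0 0 0 0 0;0 0 0 0 0 0;0 0 0 0 0 0"

```text
time_s: 6.97
eef_pos: [0.513, -0.2181, 0.153]
eef_rot: [-0.189, 0.806, 0.443, 0.345]
wrist_force: [0.6, 0.5, 1.0]
opening: 0.996
grasp_force: 0.0
```

```bash
python3 go.py .514 -.2175 .012 -32.5
python3 - <<'E'
from h import *
c=cam('top'); s=cam('scene'); P=ctrl.get_obs()['eef_pos']; ims=[]
for k in(c,s):
    u,v=proj(k,P).astype(int); print(u,v)
    ims.append(k['pixels'][max(v-60,0):v+60,u-50:u+50,::-1])
cv2.imwrite('pics/a5.png',cv2.resize(np.hstack(ims),None,fx=4,fy=4,interpolation=cv2.INTER_CUBIC))
E
```

```text
t 6.9667 pos [ 0.513  -0.2181  0.153 ] yaw -32.41 tilt [ 0.388  0.61  -0.691] open 84.7 gf 0.0 wf [0.6 0.5 1. ] hz 0.0187
shift now [-2.53  0.01  2.46] turn 0.02 shift after turn [0.03 0.01 3.53]
390 210
375 227
```

View pics/a5.png

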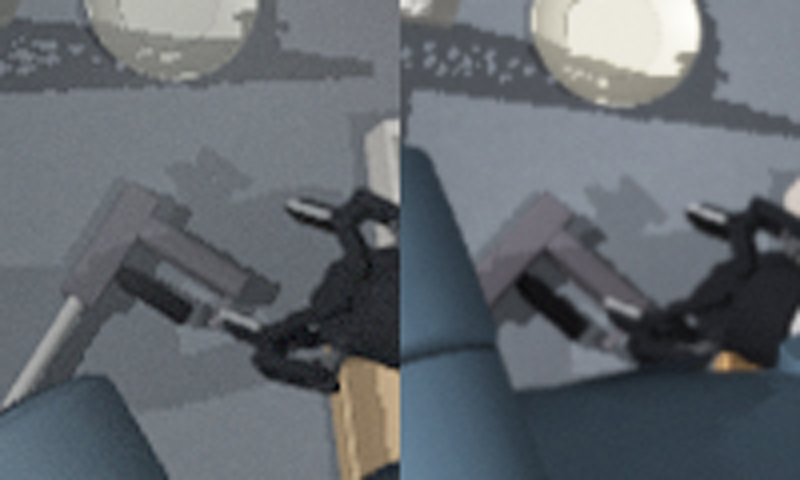

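The picture shows the reacher undisturbed. The fingertips are at (288,207) and (220,314) in the left half and at (288,210) and (207,300) in the right half. Both midpoints are well off the projected TCP, which is the crop centre at (200,240). I'll work out that offset.

Run:
```python
from h import *
from scipy.optimize import least_squares
c,s=load('top'),load('scene'); o=ctrl.get_obs(); P=o['eef_pos']; w,x,y,z=o['eef_rot']; R=Rn.from_quat([x,y,z,w]).as_matrix()
base=[proj(k,P).astype(int)-[50,60] for k in(c,s)]
pts=[[(288,207),(220,314)],[(288,210),(207,300)]]
pts=[[base[i]+np.array(p)/4-.4 for p in pts[i]] for i in(0,1)]
for j in(0,1):
    f=lambda X:np.r_[proj(c,X)-pts[0][j],proj(s,X)-pts[1][j]]
    r=least_squares(f,P); print('tri tip',r.x,'res',r.fun.round(1),'in tool',R.T@(r.x-P))
f=lambda t:np.concatenate([proj(k,P+R@np.array([t[0],t[1],t[2]]))-np.mean(pts[i],0) for i,k in enumerate((c,s))])
r=least_squares(f,[0,0,0]);print('mid',r.x,r.fun)
```

```text
tri tip [ 0.53016276 -0.26535345  0.20881727] res [-0.1  0.   0.1 -0. ] in tool [ 0.01887039  0.03991433 -0.06065004]
tri tip [ 0.45355965 -0.21599991  0.20984823] res [ 0.2 -0.1 -0.2  0.1] in tool [ 0.02016753 -0.05120682 -0.06100345]
mid [ 0.01923795 -0.00580948 -0.06056662] [ 0.04461449 -0.0212193  -0.04762479  0.01451125]
```

The two views put the tips about 45–60 mm behind the reported TCP along the tool, and only 13 mm of that is the swing. So at a reading of z=0 the fingers were still above the 30 mm handle. I'll go back upright and find the shelf by touch, straddling the handle in small steps.

Request:
carry_out --plan "0 0 0 0 -0.9 0;0 0 0 0 -0.9 0;0 0 0 0 -0.9 0;0 0 0 0 -0.9 0;0 0 0 0 -0.9 0;0 0 0 0 -0.9 0;0 0 0 0 -0.9 0;0 0 0 0 -0.9 0"

```text
time_s: 7.73
eef_pos: [0.5135, -0.2185, 0.1545]
eef_rot: [-0.018, 0.876, 0.481, 0.038]
wrist_force: [0.1, 0.7, -1.1]
opening: 1.0
grasp_force: 0.0
```

Request:
carry_out --plan "0 0 0 0 -0.9 0;0 0 0 0 0 0;0 0 0 0 0 0;0 0 0.9 0 0 0;0 0 0.9 0 0 0;0 0 0.9 0 0 0;0 0 0.6 0 0 0;0 0 0 0 0 0"

```text
time_s: 8.4
eef_pos: [0.5078, -0.2164, 0.0149]
eef_rot: [-0.005, 0.877, 0.48, -0.002]
wrist_force: [-1.2, 0.3, 0.3]
opening: 0.998
grasp_force: 0.0
```

```bash
python3 go.py .514 -.2175 0 -32.7
```

```text
t 8.4 pos [ 0.5078 -0.2164  0.0149] yaw -32.59 tilt [-0.008  0.007 -1.   ] open 84.9 gf 0.0 wf [-1.2  0.3  0.3] hz 0.0187
shift now [0.06 0.15 0.37] turn 0.02 shift after turn [0.06 0.15 0.37]
```

Request:
carry_out --plan "0.03 0.1 0 0 0 0;0 0 0.2 0 0 0;0 0 0.15 0 0 0;0 0 0.15 0 0 0;0 0 0.1 0 0 0;0 0 0.1 0 0 0;0 0 0.1 0 0 0;0 0 0 0 0 0"

```text
time_s: 9.07
eef_pos: [0.516, -0.2192, -0.0124]
eef_rot: [-0.001, 0.877, 0.481, -0.0]
wrist_force: [-0.5, 0.7, 0.1]
opening: 1.002
grasp_force: 0.0
```

Request:
carry_out --plan "0 0 0.1 0 0 0;0 0 0 0 0 0;0 0 0.08 0 0 0;0 0 0 0 0 0;0 0 0.08 0 0 0;0 0 0 0 0 0;0 0 0 0 0 0;0 0 0 0 0 0"

```text
time_s: 9.73
eef_pos: [0.5165, -0.2197, -0.022]
eef_rot: [0.0, 0.877, 0.481, -0.0]
wrist_force: [-0.4, 0.4, -0.5]
opening: 1.002
grasp_force: 0.0
```

Request:
carry_out --plan "0 -0.08 0 0 0 0;0 0 0.08 0 0 0;0 0 0 0 0 0;0 0 0.08 0 0 0;0 0 0 0 0 0;0 0 0.05 0 0 0;0 0 0 0 0 0;0 0 0 0 0 0"

```text
time_s: 10.4
eef_pos: [0.5137, -0.2179, -0.0306]
eef_rot: [-0.0, 0.877, 0.481, -0.0]
wrist_force: [-0.9, 0.4, 0.3]
opening: 0.998
grasp_force: 0.0
```

Request:
carry_out --plan "0 0 0.05 0 0 0;0 0 0 0 0 0;0 0 0.05 0 0 0;0 0 0 0 0 0;0 0 0 0 0 0;0 0 0 0 0 0;0 0 0 0 0 0;0 0 0 0 0 0"

```text
time_s: 11.07
eef_pos: [0.5138, -0.218, -0.0343]
eef_rot: [0.0, 0.877, 0.481, 0.0]
wrist_force: [0.1, -0.4, -0.4]
opening: 1.0
grasp_force: 0.0
```

Request:
carry_out --plan "0 0 0 0 0 0;0 0 0 0 0 0;0 0 0 0 0 0;0 0 0 0 0 0;0 0 0 0 0 0;0 0 0 0 0 0;0 0 0 0 0 0;0 0 0 0 0 0" --claw -0.28

```text
time_s: 11.73
eef_pos: [0.5153, -0.219, -0.0333]
eef_rot: [0.002, 0.877, 0.481, 0.001]
wrist_force: [3.8, -2.6, 5.9]
opening: 0.642
grasp_force: 16.1
```

The fingers have hold: 16 N at opening 0.642, and the jaws are still open. The true tip height is therefore about the reading plus 29 mm. Next I'll lift 14 mm and turn the reacher slowly to face the cupboard.

Request:
carry_out --plan "0 0 -0.05 0 0 0;0 0 -0.1 0 0 0;0 0 -0.1 0 0 0;0 0 -0.1 0 0 0;0 0 0 0 0 0;0 0 0 0 0 0.3;0 0 0 0 0 0.5;0 0 0 0 0 0.5" --claw -0.27

```text
time_s: 12.4
eef_pos: [0.5135, -0.2177, -0.0206]
eef_rot: [-0.0, 0.907, 0.422, -0.0]
wrist_force: [0.0, -0.4, -2.5]
opening: 0.636
grasp_force: 13.6
```

Request:
carry_out --plan "0 0 0 0 0 0.5;0 0 0 0 0 0.5;0 0 0 0 0 0.5;0 0 0 0 0 0.5;0 0 0 0 0 0.5;0 0 0 0 0 0.5;0 0 0 0 0 0.5;0 0 0 0 0 0.5"

```text
time_s: 13.07
eef_pos: [0.5134, -0.2177, -0.0206]
eef_rot: [-0.0, 0.972, 0.234, -0.0]
wrist_force: [0.9, -0.2, -2.1]
opening: 0.636
grasp_force: 13.6
```

Request:
carry_out --plan "0 0 0 0 0 0.5;0 0 0 0 0 0.5;0 0 0 0 0 0.5;0 0 0 0 0 0.5;0 0 0 0 0 0.5;0 0 0 0 0 0.5;0 0 0 0 0 0.5;0 0 0 0 0 0.5"

```text
time_s: 13.73
eef_pos: [0.5134, -0.2177, -0.0207]
eef_rot: [-0.0, 0.999, 0.036, -0.0]
wrist_force: [-0.5, 0.2, -2.4]
opening: 0.635
grasp_force: 13.6
```

```bash
python3 go.py .5715 -.15 -.021 -90;  python3 - <<'E'
from h import *
c=cam('top'); save(c,'a6.png',(210,110,370,230),5)
E
```

```text
t 13.7333 pos [ 0.5134 -0.2177 -0.0207] yaw -85.91 tilt [-0.001  0.    -1.   ] open 54.0 gf 13.6 wf [-0.5  0.2 -2.4] hz 0.0187
shift now [ 1.57 -1.58  0.01] turn 0.71 shift after turn [ 1.45 -1.69  0.01]
```

View pics/a6.png

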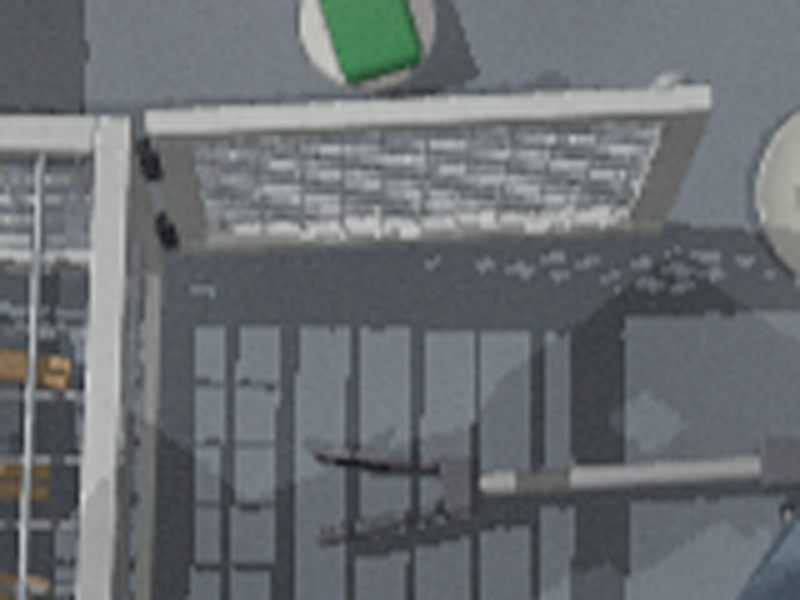

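The reacher is held and lifted, with 2.4 N on the wrist. Its jaws are open, tips at (320,455) and (325,535) in the crop. I'll calibrate the jaw position against the TCP.

Run:
```python
from h import *
c=load('top'); R=lambda x,y,z:onz(c,210+x/5-.4,110+y/5-.4,z)
a,b=R(322,457,.034),R(325,533,.034); m=(a+b)/2
s0,s1=R(755,466,.035),R(490,482,.035); d=s1-s0; yaw=np.degrees(np.arctan2(d[1],d[0]))
P=np.array([.5134,-.2177]); print(a,b,m,'yaw shaft',yaw)
for y in(yaw,94.1):
  t=np.radians(y);X=np.array([np.cos(t),np.sin(t)]);Y=np.array([-X[1],X[0]]); v=m[:2]-P; print('tip in reacher frame',v@X,v@Y,'shaft',[((q[:2]-P)@X,(q[:2]-P)@Y) for q in(s0,s1)])
# item pixels again
C=lambda x,y,z:C0(x,y,z)
print('brush end here',R(66,372,.014))
```

```text
[0.56119937 0.12546954 0.034     ] [0.51240468 0.12301291 0.034     ] [0.53680203 0.12424123 0.034     ] yaw shaft 94.087213522666
tip in reacher frame 0.3394035957611938 -0.047714316875244696 shaft [(np.float64(0.06569383654787146), np.float64(-0.04936846086631154)), (np.float64(0.23379055866509726), np.float64(-0.049368460866311525))]
tip in reacher frame 0.339392939090198 -0.04779005907316095 shaft [(np.float64(0.06568281754376729), np.float64(-0.04938312027605346)), (np.float64(0.23377953547512237), np.float64(-0.049420633770549824))]
brush end here [0.6191864  0.29138524 0.014     ]
```

The calibration agrees within 3 mm. Next: turn to 90°, line up with the brush lane, enter lifted, then lower.

Request:
carry_out --plan "0 0 0 0 0 0.35;0 0 0 0 0 0.36;0.3 -0.3 0 0 0 0;0.3 -0.3 0 0 0 0;0.3 -0.3 0 0 0 0;0.3 -0.3 0 0 0 0;0.25 -0.3 0 0 0 0;0 -0.19 0 0 0 0"

```text
time_s: 14.45
eef_pos: [0.573, -0.1491, -0.0203]
eef_rot: [0.0, 1.0, 0.002, 0.001]
wrist_force: [0.8, -1.2, -1.5]
opening: 0.635
grasp_force: 13.7
```

Request:
carry_out --plan "0 0 0 0 0 0;0 -0.4 0 0 0 0;0 -0.5 0 0 0 0;0 -0.5 0 0 0 0;0 -0.5 0 0 0 0;0 -0.5 0 0 0 0;0 -0.5 0 0 0 0;0 0 0 0 0 0"

```text
time_s: 15.12
eef_pos: [0.5695, -0.0308, -0.0209]
eef_rot: [-0.001, 1.0, 0.003, -0.001]
wrist_force: [-0.4, 0.6, -2.4]
opening: 0.639
grasp_force: 13.6
```

```bash
python3 go.py .5715 -.004 -.033 -90
```

```text
t 15.1167 pos [ 0.5695 -0.0308 -0.0209] yaw -89.71 tilt [-0.002  0.002 -1.   ] open 54.3 gf 13.6 wf [-0.4  0.6 -2.4] hz 0.0187
shift now [ 0.06 -0.67  0.3 ] turn 0.05 shift after turn [ 0.05 -0.67  0.3 ]
```

Request:
carry_out --plan "0.05 -0.3 0 0 0 0;0 -0.37 0 0 0 0;0 0 0 0 0 0;0 0 0.1 0 0 0;0 0 0.1 0 0 0;0 0 0.1 0 0 0;0 0 0 0 0 0;0 0 0 0 0 0"

```text
time_s: 15.78
eef_pos: [0.5729, -0.0079, -0.0328]
eef_rot: [-0.0, 1.0, 0.001, -0.0]
wrist_force: [-0.1, 0.2, -0.8]
opening: 0.639
grasp_force: 13.6
```

Request:
carry_out --plan "0 0 0 0 0 0;0 0 0 0 0 0;0 0 0 0 0 0;0 0 0 0 0 0;0 0 0 0 0 0;0 0 0 0 0 0;0 0 0 0 0 0;0 0 0 0 0 0" --claw 1

```text
time_s: 16.45
eef_pos: [0.5743, -0.0081, -0.0315]
eef_rot: [0.0, 1.0, 0.001, 0.001]
wrist_force: [0.0, -2.7, 6.0]
opening: 0.524
grasp_force: 63.7
```

```bash
python3 go.py .5715 -.22 -.019 -90;  python3 - <<'E'
from h import *
c=cam('top'); save(c,'a7.png',(170,140,330,220),5)
E
```

```text
t 16.45 pos [ 0.5743 -0.0081 -0.0315] yaw -89.86 tilt [ 0.002 -0.001 -1.   ] open 44.5 gf 63.7 wf [ 0.  -2.7  6. ] hz 0.0187
shift now [-0.08  5.3  -0.31] turn 0.02 shift after turn [-0.07  5.3  -0.31]
```

View pics/a7.png

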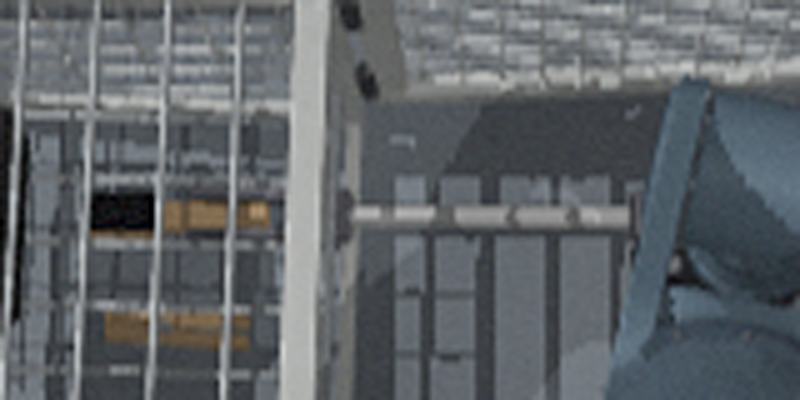

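The jaws stopped at about 13 mm of trigger travel on the straightened brush handle (215,215), with 64 N on the grip. I'll lift it over the rail and pull it out.

Request:
carry_out --plan "0 0 -0.1 0 0 0;0 0 -0.15 0 0 0;0 0 -0.15 0 0 0;0 0 0 0 0 0;0 0.2 0 0 0 0;0 0.4 0 0 0 0;0 0.4 0 0 0 0;0 0.4 0 0 0 0"

```text
time_s: 17.17
eef_pos: [0.5729, -0.0641, -0.0168]
eef_rot: [-0.0, 1.0, 0.002, -0.0]
wrist_force: [1.1, -1.2, -2.8]
opening: 0.531
grasp_force: 62.2
```

Request:
carry_out --plan "0 0.5 0 0 0 0;0 0.5 0 0 0 0;0 0.5 0 0 0 0;0 0.5 0 0 0 0;0 0.5 0 0 0 0;0 0.5 0 0 0 0;0 0.4 0 0 0 0;0 0.2 0 0 0 0"

```text
time_s: 17.83
eef_pos: [0.5736, -0.2099, -0.0165]
eef_rot: [0.0, 1.0, 0.001, 0.0]
wrist_force: [0.6, 0.0, -2.6]
opening: 0.526
grasp_force: 62.2
```

```bash
python3 go.py .5715 -.215 -.032 -90;  python3 - <<'E'
from h import *
c=cam('top'); save(c,'a8.png',(190,120,350,220),5)
E
```

```text
t 17.8333 pos [ 0.5736 -0.2099 -0.0165] yaw -89.93 tilt [ 0.    -0.001 -1.   ] open 44.8 gf 62.2 wf [ 0.6  0.  -2.6] hz 0.0187
shift now [-0.05  0.13  0.39] turn 0.01 shift after turn [-0.05  0.13  0.39]
```

View pics/a8.png

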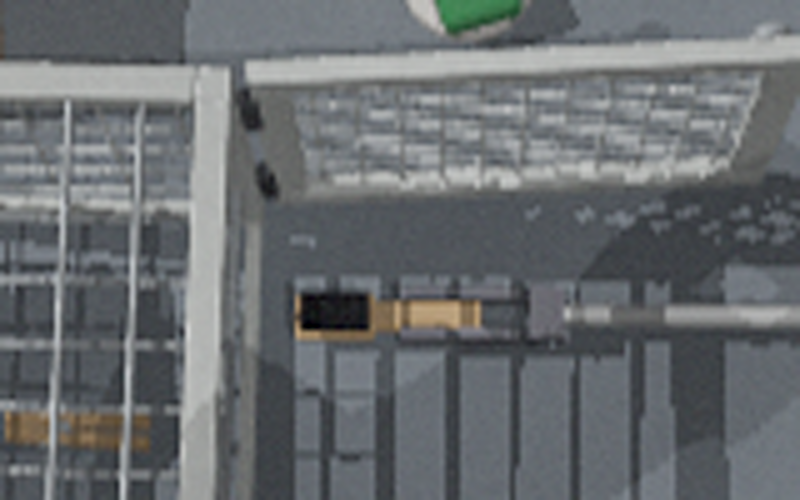

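The brush is out, held at (430,313) in the crop. I'll lower it, release and back off, then line up with the middle peg's lane.

Request:
carry_out --plan "0 0 0.12 0 0 0;0 0 0.12 0 0 0;0 0 0.12 0 0 0;0 0 0 0 0 0;0 0 0 0 0 0;0 0 0 0 0 0;0 0 0 0 0 0;0 0 0 0 0 0"

```text
time_s: 18.55
eef_pos: [0.5736, -0.2068, -0.0311]
eef_rot: [-0.0, 1.0, 0.002, -0.0]
wrist_force: [0.3, 0.3, -2.6]
opening: 0.524
grasp_force: 62.4
```

Request:
carry_out --plan "0 0 0 0 0 0;0 0 0 0 0 0;0 0 0 0 0 0;0 0 0 0 0 0;0 0 0 0 0 0;0 0 0 0 0 0;0 0 0 0 0 0;0 0 0 0 0 0" --claw -0.27

```text
time_s: 19.22
eef_pos: [0.5737, -0.2074, -0.0308]
eef_rot: [-0.0, 1.0, 0.001, -0.0]
wrist_force: [-0.4, -0.4, -2.8]
opening: 0.636
grasp_force: 13.7
```

Request:
carry_out --plan "0 0.2 0 0 0 0;0 0.4 0 0 0 0;0 0.4 0 0 0 0;0 0.4 0 0 0 0;0 0.3 0 0 0 0;0 0 -0.1 0 0 0;0 0 -0.15 0 0 0;0 0 -0.1 0 0 0"

```text
time_s: 19.88
eef_pos: [0.5738, -0.2755, -0.0163]
eef_rot: [-0.0, 1.0, 0.001, -0.0]
wrist_force: [0.8, 0.3, -1.8]
opening: 0.634
grasp_force: 13.7
```

```bash
python3 go.py .497 .009 -.019 -90
```

```text
t 19.8833 pos [ 0.5738 -0.2755 -0.0163] yaw -89.88 tilt [-0.  0. -1.] open 53.9 gf 13.7 wf [ 0.8  0.3 -1.8] hz 0.0187
shift now [-1.91 -7.12  0.07] turn 0.02 shift after turn [-1.92 -7.11  0.07]
```

Request:
carry_out --plan "-0.2 0 0 0 0 0;-0.4 0 0 0 0 0;-0.4 0 0 0 0 0;-0.4 0 0 0 0 0;-0.35 0 0 0 0 0;-0.16 0 0 0 0 0;0 -0.2 0 0 0 0;0 -0.4 0 0 0 0"

```text
time_s: 20.55
eef_pos: [0.4981, -0.2523, -0.0161]
eef_rot: [0.001, 1.0, 0.0, 0.001]
wrist_force: [1.0, -0.2, -2.5]
opening: 0.636
grasp_force: 13.7
```

Request:
carry_out --plan "0 -0.6 0 0 0 0;0 -0.6 0 0 0 0;0 -0.6 0 0 0 0;0 -0.6 0 0 0 0;0 -0.6 0 0 0 0;0 -0.6 0 0 0 0;0 -0.5 0 0 0 0;0 -0.4 0 0 0 0"

```text
time_s: 21.22
eef_pos: [0.4969, -0.0681, -0.0167]
eef_rot: [-0.0, 1.0, 0.003, 0.0]
wrist_force: [-0.0, 0.2, -2.7]
opening: 0.634
grasp_force: 13.7
```

```bash
python3 go.py .497 .009 -.032 -90
```

```text
t 21.2167 pos [ 0.4969 -0.0681 -0.0167] yaw -89.71 tilt [ 0.     0.001 -1.   ] open 53.9 gf 13.7 wf [-0.   0.2 -2.7] hz 0.0187
shift now [ 0.01 -1.93  0.38] turn 0.05 shift after turn [ 0.   -1.93  0.38]
```

Request:
carry_out --plan "0 -0.5 0 0 0 0;0 -0.6 0 0 0 0;0 -0.5 0 0 0 0;0 -0.22 0 0 0 0;0 0 0.13 0 0 0;0 0 0.13 0 0 0;0 0 0.12 0 0 0;0 0 0 0 0 0"

```text
time_s: 21.88
eef_pos: [0.4964, 0.0007, -0.033]
eef_rot: [-0.0, 1.0, 0.001, -0.0]
wrist_force: [-0.4, -0.4, -2.1]
opening: 0.642
grasp_force: 13.7
```

Request:
carry_out --plan "0 0 0 0 0 0;0 0 0 0 0 0;0 0 0 0 0 0;0 0 0 0 0 0;0 0 0 0 0 0;0 0 0 0 0 0;0 0 0 0 0 0;0 0 0 0 0 0" --claw 1

```text
time_s: 22.55
eef_pos: [0.4971, 0.001, -0.0318]
eef_rot: [0.0, 1.0, 0.001, 0.0]
wrist_force: [-0.4, -3.0, 2.2]
opening: 0.537
grasp_force: 62.3
```

```bash
python3 go.py .497 -.21 -.018 -90
```

```text
t 22.55 pos [ 0.4971  0.001  -0.0318] yaw -89.85 tilt [ 0.001 -0.    -1.   ] open 45.6 gf 62.3 wf [-0.4 -3.   2.2] hz 0.0187
shift now [-0.02  5.28 -0.34] turn 0.03 shift after turn [-0.    5.28 -0.34]
```

It has stopped on something about 22 mm wide, which fits the peg's tail. Lift and pull.

Request:
carry_out --plan "0 0 -0.1 0 0 0;0 0 -0.15 0 0 0;0 0 -0.15 0 0 0;0 0 0 0 0 0;0 0.2 0 0 0 0;0 0.4 0 0 0 0;0 0.4 0 0 0 0;0 0.4 0 0 0 0"

```text
time_s: 23.22
eef_pos: [0.4966, -0.0556, -0.0162]
eef_rot: [0.0, 1.0, 0.002, -0.0]
wrist_force: [-0.7, 0.8, -2.5]
opening: 0.54
grasp_force: 62.3
```

Request:
carry_out --plan "0 0.5 0 0 0 0;0 0.5 0 0 0 0;0 0.5 0 0 0 0;0 0.5 0 0 0 0;0 0.5 0 0 0 0;0 0.5 0 0 0 0;0 0.4 0 0 0 0;0 0.3 0 0 0 0"

```text
time_s: 23.88
eef_pos: [0.497, -0.2047, -0.0161]
eef_rot: [0.0, 1.0, 0.001, 0.0]
wrist_force: [-0.3, -0.0, -2.7]
opening: 0.541
grasp_force: 62.3
```

```bash
python3 go.py .497 -.21 -.032 -90;  python3 - <<'E'
from h import *
c=cam('top'); save(c,'a9.png',(170,130,330,240),5)
E
```

```text
t 23.8833 pos [ 0.497  -0.2047 -0.0161] yaw -89.9 tilt [ 0. -0. -1.] open 46.0 gf 62.3 wf [-0.3 -0.  -2.7] hz 0.0187
shift now [-0.    0.13  0.4 ] turn 0.02 shift after turn [-0.    0.13  0.4 ]
```

View pics/a9.png

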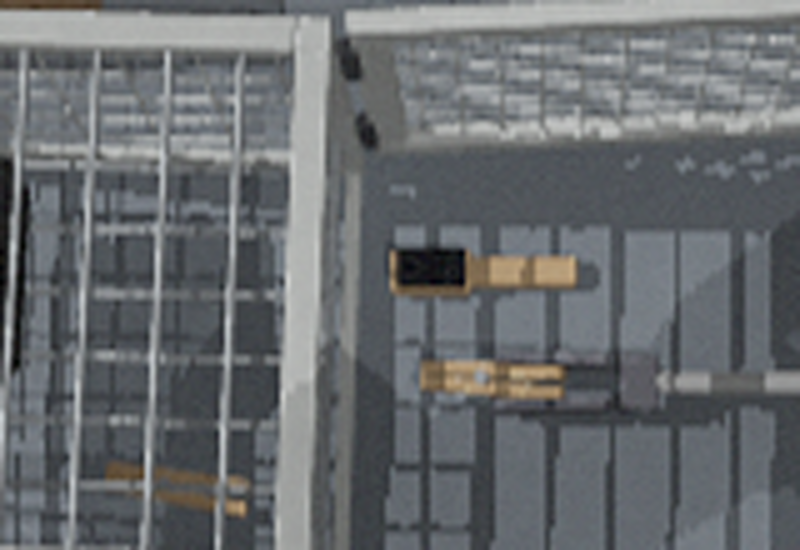

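The middle peg is out at (492,380) and the brush lies at (485,270). The last peg is under the tier from (107,468) to (245,497). I'll set this one down and measure the last.

Request:
carry_out --plan "0 0 0.12 0 0 0;0 0 0.12 0 0 0;0 0 0.13 0 0 0;0 0 0 0 0 0;0 0 0 0 0 0;0 0 0 0 0 0;0 0 0 0 0 0;0 0 0 0 0 0"

```text
time_s: 24.6
eef_pos: [0.4972, -0.2022, -0.031]
eef_rot: [-0.0, 1.0, 0.002, -0.0]
wrist_force: [-0.2, 0.2, -3.3]
opening: 0.544
grasp_force: 62.3
```

Request:
carry_out --plan "0 0 0 0 0 0;0 0 0 0 0 0;0 0 0 0 0 0;0 0 0 0 0 0;0 0 0 0 0 0;0 0 0 0 0 0;0 0 0 0 0 0;0 0 0 0 0 0" --claw -0.27

```text
time_s: 25.27
eef_pos: [0.4973, -0.2028, -0.0308]
eef_rot: [-0.0, 1.0, 0.001, 0.0]
wrist_force: [-0.3, 0.3, -2.0]
opening: 0.635
grasp_force: 13.7
```

Request:
carry_out --plan "0 0.2 0 0 0 0;0 0.4 0 0 0 0;0 0.4 0 0 0 0;0 0.4 0 0 0 0;0 0.3 0 0 0 0;0 0 -0.1 0 0 0;0 0 -0.15 0 0 0;0 0 -0.1 0 0 0"

```text
time_s: 25.93
eef_pos: [0.4973, -0.271, -0.0164]
eef_rot: [-0.0, 1.0, 0.001, -0.0]
wrist_force: [-0.1, 0.2, -3.1]
opening: 0.638
grasp_force: 13.7
```

```bash
python3 - <<'E'
from h import *
c=load('top'); R=lambda x,y,z:onz(c,170+x/5-.4,130+y/5-.4,z)
for n,p in dict(p2far=(107,470),p2near=(246,497),brushend=(575,270),brushhead=(392,272),p1far=(422,375),p1near=(562,382)).items(): print(n,R(*p,.014).round(4))
E
python3 go.py .43 -.01 -.018 -90
```

```text
p2far [0.4892 0.3888 0.014 ]
p2near [0.4727 0.3    0.014 ]
brushend [0.6226 0.0921 0.014 ]
brushhead [0.62   0.2102 0.014 ]
p1far [0.5527 0.1896 0.014 ]
p1near [0.549  0.0999 0.014 ]
t 25.9333 pos [ 0.4973 -0.271  -0.0164] yaw -89.89 tilt [-0.  0. -1.] open 54.3 gf 13.7 wf [-0.1  0.2 -3.1] hz 0.0187
shift now [-1.67 -6.53  0.04] turn 0.02 shift after turn [-1.68 -6.52  0.04]
```

Request:
carry_out --plan "-0.2 0 0 0 0 0;-0.4 0 0 0 0 0;-0.4 0 0 0 0 0;-0.4 0 0 0 0 0;-0.27 0 0 0 0 0;-0.1 0 0 0 0 0;0 -0.2 0 0 0 0;0 -0.4 0 0 0 0"

```text
time_s: 26.6
eef_pos: [0.4276, -0.248, -0.0161]
eef_rot: [0.001, 1.0, 0.0, 0.001]
wrist_force: [0.3, 0.5, -2.8]
opening: 0.636
grasp_force: 13.7
```

Request:
carry_out --plan "0 -0.6 0 0 0 0;0 -0.6 0 0 0 0;0 -0.6 0 0 0 0;0 -0.6 0 0 0 0;0 -0.6 0 0 0 0;0 -0.6 0 0 0 0;0 -0.5 0 0 0 0;0 -0.4 0 0 0 0"

```text
time_s: 27.27
eef_pos: [0.4258, -0.0638, -0.0168]
eef_rot: [-0.0, 1.0, 0.002, -0.0]
wrist_force: [-0.2, -0.4, -3.0]
opening: 0.635
grasp_force: 13.7
```

Request:
carry_out --plan "0 -0.5 0 0 0 0;0 -0.6 0 0 0 0;0 -0.4 0 0 0 0;0 -0.25 0 0 0 0;0 0 0.13 0 0 0;0 0 0.13 0 0 0;0 0 0.12 0 0 0;0 0 0 0 0 0"

```text
time_s: 27.93
eef_pos: [0.4253, 0.0027, -0.0331]
eef_rot: [-0.0, 1.0, 0.001, -0.001]
wrist_force: [0.2, -0.2, -2.1]
opening: 0.637
grasp_force: 13.7
```

Request:
carry_out --plan "0 0 0 0 0 0;0 0 0 0 0 0;0 0 0 0 0 0;0 0 0 0 0 0;0 0 0 0 0 0;0 0 0 0 0 0;0 0 0 0 0 0;0 0 0 0 0 0" --claw 1

```text
time_s: 28.6
eef_pos: [0.4264, 0.0028, -0.0318]
eef_rot: [0.0, 1.0, 0.001, 0.0]
wrist_force: [0.3, -2.0, 1.5]
opening: 0.546
grasp_force: 62.3
```

```bash
python3 go.py .4265 -.21 -.018 -90
```

```text
t 28.6 pos [ 0.4264  0.0028 -0.0318] yaw -89.85 tilt [ 0.001 -0.    -1.   ] open 46.4 gf 62.3 wf [ 0.3 -2.   1.5] hz 0.0187
shift now [-0.01  5.32 -0.34] turn 0.03 shift after turn [ 0.    5.32 -0.34]
```

Request:
carry_out --plan "0 0 -0.1 0 0 0;0 0 -0.15 0 0 0;0 0 -0.15 0 0 0;0 0 0 0 0 0;0 0.2 0 0 0 0;0 0.4 0 0 0 0;0 0.4 0 0 0 0;0 0.4 0 0 0 0"

```text
time_s: 29.27
eef_pos: [0.4258, -0.0538, -0.0161]
eef_rot: [0.0, 1.0, 0.002, -0.0]
wrist_force: [-0.1, -1.5, -3.1]
opening: 0.543
grasp_force: 62.5
```

Request:
carry_out --plan "0 0.5 0 0 0 0;0 0.5 0 0 0 0;0 0.5 0 0 0 0;0 0.5 0 0 0 0;0 0.5 0 0 0 0;0 0.5 0 0 0 0;0 0.4 0 0 0 0;0 0.3 0 0 0 0"

```text
time_s: 29.93
eef_pos: [0.4263, -0.203, -0.0161]
eef_rot: [0.0, 1.0, 0.001, 0.0]
wrist_force: [-0.0, -0.2, -2.6]
opening: 0.54
grasp_force: 62.5
```

```bash
cat > seg.py <<'E'
# wood-coloured blobs in the top view -> world centres, long-axis angle (deg) and length at z=.012
from h import *
c=cam('top'); hsv=cv2.cvtColor(c['pixels'],cv2.COLOR_RGB2HSV)
m=cv2.inRange(hsv,(8,70,60),(28,255,255)); m=cv2.morphologyEx(m,cv2.MORPH_CLOSE,np.ones((3,3)))
n,l,s,ce=cv2.connectedComponentsWithStats(m)
for i in range(1,n):
    if 60<s[i,4]<3000:
        P=np.array([onz(c,u,v,.014)[:2] for v,u in np.argwhere(l==i)]); r=cv2.minAreaRect((P*1e3).astype(np.float32))
        if -.6<P[:,1].mean()<.45: b=cv2.boxPoints(r); e=max((b[1]-b[0],b[2]-b[1]),key=np.linalg.norm); print('px',ce[i].round(),'n',s[i,4],'c',np.round(r[0],0),'size',np.round(r[1],0),'ang',round(float(np.degrees(np.arctan2(e[1],e[0]))%180),1))
E
python3 seg.py; python3 go.py .4265 -.21 -.032 -90
```

```text
px [268. 185.] n 162 c [621. 152.] size [ 26. 116.] ang 90.6
px [269. 206.] n 163 c [548. 145.] size [90. 22.] ang 86.4
px [270. 228.] n 180 c [477. 141.] size [19. 89.] ang 90.6
px [442. 252.] n 1502 c [ 413. -400.] size [151. 110.] ang 5.0
px [430. 294.] n 856 c [ 279. -339.] size [175.  75.] ang 83.1
t 29.9833 pos [ 0.4269 -0.2047 -0.0157] yaw -89.93 tilt [ 0.001 -0.002 -1.   ] open 45.9 gf 62.6 wf [-0.9 -1.9 -2.5] hz 0.0187
shift now [-0.01  0.13  0.41] turn 0.01 shift after turn [-0.01  0.13  0.41]
```

All three are out: brush at x=0.621, pegs at (0.548,0.145) and (0.477,0.141). I'll set this one down, then carry the reacher up and back to where it first lay.

Request:
carry_out --plan "0 0 0.12 0 0 0;0 0 0.12 0 0 0;0 0 0.13 0 0 0;0 0 0 0 0 0;0 0 0 0 0 0;0 0 0 0 0 0;0 0 0 0 0 0;0 0 0 0 0 0"

```text
time_s: 30.65
eef_pos: [0.4264, -0.2005, -0.031]
eef_rot: [-0.0, 1.0, 0.002, -0.0]
wrist_force: [-0.9, -0.4, -3.1]
opening: 0.545
grasp_force: 62.5
```

Request:
carry_out --plan "0 0 0 0 0 0;0 0 0 0 0 0;0 0 0 0 0 0;0 0 0 0 0 0;0 0 0 0 0 0;0 0 0 0 0 0;0 0 0 0 0 0;0 0 0 0 0 0" --claw -0.27

```text
time_s: 31.32
eef_pos: [0.4265, -0.201, -0.0308]
eef_rot: [-0.0, 1.0, 0.001, -0.0]
wrist_force: [-0.3, -0.7, -2.9]
opening: 0.636
grasp_force: 13.7
```

Request:
carry_out --plan "0 0.2 0 0 0 0;0 0.4 0 0 0 0;0 0.4 0 0 0 0;0 0.4 0 0 0 0;0 0.1 0 0 0 0;0 0 -0.3 0 0 0;0 0 -0.4 0 0 0;0 0 -0.4 0 0 0"

```text
time_s: 31.98
eef_pos: [0.4259, -0.2602, 0.0137]
eef_rot: [-0.001, 1.0, 0.001, -0.001]
wrist_force: [-0.7, -0.1, -3.2]
opening: 0.639
grasp_force: 13.7
```

```bash
python3 go.py .514 -.2175 .025 -32.5; python3 seg.py
```

```text
t 31.9833 pos [ 0.4259 -0.2602  0.0137] yaw -89.88 tilt [-0.002  0.002 -1.   ] open 54.3 gf 13.7 wf [-0.7 -0.1 -3.2] hz 0.0187
shift now [ 2.21 -1.06 -0.28] turn -10.01 shift after turn [ 2.08  1.29 -0.28]
px [268. 185.] n 163 c [621. 152.] size [ 26. 116.] ang 90.6
px [269. 206.] n 159 c [548. 145.] size [90. 21.] ang 86.1
px [269. 229.] n 168 c [476. 143.] size [89. 21.] ang 87.0
px [449. 263.] n 520 c [ 368. -433.] size [ 68. 133.] ang 141.9
px [436. 295.] n 712 c [ 275. -366.] size [120.  75.] ang 82.6
```

Request:
carry_out --plan "0 0 -0.25 0 0 0;0.3 -0.1 0 0 0 0;0.4 -0.2 0 0 0 0;0.4 -0.2 0 0 0 0;0.4 -0.2 0 0 0 0;0.4 -0.2 0 0 0 0;0.3 -0.15 0 0 0 0;0 0 0 0 0 -0.3"

```text
time_s: 32.7
eef_pos: [0.5168, -0.2169, 0.0229]
eef_rot: [-0.0, 1.0, 0.017, 0.0]
wrist_force: [0.2, 0.4, -3.1]
opening: 0.635
grasp_force: 13.7
```

Request:
carry_out --plan "0 0 0 0 0 -0.6;0 0 0 0 0 -0.6;0 0 0 0 0 -0.6;0 0 0 0 0 -0.6;0 0 0 0 0 -0.6;0 0 0 0 0 -0.6;0 0 0 0 0 -0.6;0 0 0 0 0 -0.6"

```text
time_s: 33.37
eef_pos: [0.5146, -0.218, 0.0226]
eef_rot: [-0.0, 0.967, 0.255, -0.0]
wrist_force: [-0.0, 0.0, -2.1]
opening: 0.634
grasp_force: 13.7
```

Request:
carry_out --plan "0 0 0 0 0 -0.6;0 0 0 0 0 -0.6;0 0 0 0 0 -0.6;0 0 0 0 0 -0.6;0 0 0 0 0 -0.6;0 0 0 0 0 -0.6;0 0 0 0 0 -0.6;0 0 0 0 0 -0.6"

```text
time_s: 34.03
eef_pos: [0.5146, -0.218, 0.0226]
eef_rot: [-0.0, 0.879, 0.478, -0.0]
wrist_force: [-0.5, -0.6, -2.5]
opening: 0.638
grasp_force: 13.7
```

```bash
python3 go.py .514 -.2175 -.032 -32.5
```

```text
t 34.0333 pos [ 0.5146 -0.218   0.0226] yaw -32.94 tilt [-0.001  0.001 -1.   ] open 54.3 gf 13.7 wf [-0.5 -0.6 -2.5] hz 0.0187
shift now [ 0.   -0.02  1.37] turn -0.08 shift after turn [ 0.   -0.02  1.37]
```

Request:
carry_out --plan "0 0 0.3 0 0 0;0 0 0.3 0 0 0;0 0 0.3 0 0 0;0 0 0.2 0 0 0;0 0 0.1 0 0 0;0 0 0.1 0 0 0;0 0 0.07 0 0 0;0 0 0 0 0 0"

```text
time_s: 34.7
eef_pos: [0.5143, -0.2186, -0.0321]
eef_rot: [-0.0, 0.879, 0.476, -0.0]
wrist_force: [-0.3, 0.4, -1.3]
opening: 0.633
grasp_force: 13.7
```

Request:
carry_out --plan "0 0 0 0 0 0;0 0 0 0 0 0;0 0 0 0 0 0;0 0 0 0 0 0;0 0 0 0 0 0;0 0 0 0 0 0;0 0 0 0 0 0;0 0 0 0 0 0" --claw -1

```text
time_s: 35.37
eef_pos: [0.5146, -0.2187, -0.0315]
eef_rot: [0.0, 0.879, 0.476, 0.0]
wrist_force: [1.0, -0.1, -0.8]
opening: 1.001
grasp_force: 0.0
```

Request:
carry_out --plan "0 0 -0.4 0 0 0;0 0 -0.8 0 0 0;0 0 -0.8 0 0 0;0 0 -0.8 0 0 0;0 0 -0.8 0 0 0;0 0 0 0 0 0;0 0 0 0 0 0;0 0 0 0 0 0"

```text
time_s: 36.03
eef_pos: [0.5142, -0.2185, 0.112]
eef_rot: [-0.0, 0.879, 0.476, -0.0]
wrist_force: [-0.4, 0.1, -0.8]
opening: 0.998
grasp_force: 0.0
```

```bash
python3 go.py .548 .135 .11 0; python3 seg.py; grep -n . /dev/null
python3 - <<'E'
from h import *
print(ctrl.get_obs()['q'].round(3))
E
```

```text
t 36.0333 pos [ 0.5142 -0.2185  0.112 ] yaw -33.12 tilt [-0.  0. -1.] open 84.8 gf 0.0 wf [-0.4  0.1 -0.8] hz 0.0187
shift now [ 7.86 -4.12  0.05] turn -5.78 shift after turn [8.84 0.84 0.05]
px [269. 185.] n 163 c [621. 152.] size [ 26. 116.] ang 90.5
px [269. 206.] n 168 c [548. 145.] size [91. 21.] ang 86.1
px [269. 229.] n 168 c [476. 143.] size [89. 21.] ang 87.0
px [441. 251.] n 1583 c [ 413. -400.] size [151. 109.] ang 5.4
px [431. 294.] n 848 c [ 279. -340.] size [174.  75.] ang 82.6
[-0.614  0.236  1.723  0.     1.184 -0.036]
```

The reacher is back and released. Before picking up the pegs I'll check the basket and tray numerically while computing the move to the middle peg. I'll use a half-open claw so the fingers clear the neighbours.

```bash
python3 go.py .548 .145 .112 -4
```

```text
t 36.0833 pos [ 0.5137 -0.2181  0.1111] yaw -33.12 tilt [-0.002  0.001 -1.   ] open 84.8 gf 0.0 wf [-0.6 -0.3 -0.5] hz 0.0187
shift now [ 8.07 -4.24 -0.01] turn -5.08 shift after turn [ 9.12  0.22 -0.02]
```

Request:
carry_out --plan "0 0 0 0 0 -0.85;0 0 0 0 0 -0.85;0 0 0 0 0 -0.85;0 0 0 0 0 -0.85;0 0 0 0 0 -0.85;0 0 0 0 0 -0.83;0 0 0 0 0 0;0 0 0 0 0 0" --claw 0

```text
time_s: 36.75
eef_pos: [0.5137, -0.2181, 0.1108]
eef_rot: [-0.001, 0.732, 0.681, -0.0]
wrist_force: [-0.9, 0.5, 0.7]
opening: 0.502
grasp_force: 0.0
```

Request:
carry_out --plan "0.6 0 0 0 0 0;0.8 0 0 0 0 0;0.8 0 0 0 0 0;0.8 0.1 0 0 0 0;0.8 0.1 0 0 0 0;0.8 0 0 0 0 0;0.8 0 0 0 0 0;0.8 0 0 0 0 0"

```text
time_s: 37.42
eef_pos: [0.5393, 0.0297, 0.1117]
eef_rot: [-0.0, 0.732, 0.681, -0.0]
wrist_force: [0.5, 0.1, -0.9]
opening: 0.5
grasp_force: 0.0
```

Request:
carry_out --plan "0.8 0 0 0 0 0;0.8 0 0 0 0 0;0.6 0 0 0 0 0;0.4 0 0 0 0 0;0 0 0 0 0 0;0 0 0 0 0 0;0 0 0 0 0 0;0 0 0 0 0 0"

```text
time_s: 38.08
eef_pos: [0.547, 0.1308, 0.112]
eef_rot: [-0.0, 0.732, 0.681, -0.0]
wrist_force: [-0.5, 0.5, 0.1]
opening: 0.504
grasp_force: 0.0
```

```bash
python3 go.py .548 .145 -.0255 -4
python3 - <<'E'
from h import *
print(ctrl.get_obs()['q'].round(3))
E
```

```text
t 38.0833 pos [0.547  0.1308 0.112 ] yaw -4.12 tilt [-0.001 -0.    -1.   ] open 42.8 gf 0.0 wf [-0.5  0.5  0.1] hz 0.0187
shift now [0.36 0.   3.44] turn -0.02 shift after turn [0.35 0.   3.44]
[ 0.024  0.243  1.713 -0.     1.186  0.096]
```

Request:
carry_out --plan "0.25 0.03 0.3 0 0 0;0 0 0.7 0 0 0;0 0 0.7 0 0 0;0 0 0.7 0 0 0;0 0 0.5 0 0 0;0 0 0.3 0 0 0;0 0 0.2 0 0 0;0 0 0 0 0 0"

```text
time_s: 38.75
eef_pos: [0.5479, 0.1415, -0.0254]
eef_rot: [-0.001, 0.732, 0.682, -0.001]
wrist_force: [0.3, -0.0, 0.1]
opening: 0.501
grasp_force: 0.0
```

Request:
carry_out --plan "0 0 0 0 0 0;0 0 0 0 0 0;0 0 0 0 0 0;0 0 0 0 0 0;0 0 0 0 0 0;0 0 0 0 0 0;0 0 0 0 0 0;0 0 0 0 0 0" --claw 1

```text
time_s: 39.42
eef_pos: [0.5505, 0.1418, -0.0221]
eef_rot: [0.001, 0.731, 0.682, 0.001]
wrist_force: [0.0, -0.8, 6.2]
opening: 0.18
grasp_force: 60.2
```

Request:
carry_out --plan "0 0 -0.4 0 0 0;0 0 -0.7 0 0 0;0 0 -0.7 0 0 0;0 0 -0.7 0 0 0;0 0 -0.7 0 0 0;0 0 -0.3 0 0 0;0 0 0 0 0 0;0 0 0 0 0 0"

```text
time_s: 40.08
eef_pos: [0.5491, 0.1418, 0.1162]
eef_rot: [0.0, 0.731, 0.682, 0.0]
wrist_force: [-0.8, 0.1, -1.3]
opening: 0.176
grasp_force: 58.6
```

```bash
cat > basket.py <<'E'
from h import *
c=cam('top'); im=c['pixels']; hsv=cv2.cvtColor(im,cv2.COLOR_RGB2HSV)
m=((hsv[:,:,1]<45)&(hsv[:,:,2]>150)).astype(np.uint8); m=cv2.morphologyEx(m,cv2.MORPH_CLOSE,np.ones((5,5)))
n,l,s,ce=cv2.connectedComponentsWithStats(m)
for i in range(1,n):
    if s[i,4]>150 and 390<ce[i][0]<520 and 150<ce[i][1]<300:
        P=np.array([onz(c,u,v,.055)[:2] for v,u in np.argwhere(l==i)]); r=cv2.minAreaRect((P*1e3).astype(np.float32)); print('white px',ce[i].round(),s[i],'c',np.round(r[0]),'size',np.round(r[1]),'ang',round(r[2],1))
E
python3 basket.py; python3 seg.py; python3 go.py .57 -.432 .13 -90
```

```text
white px [466. 199.] [444 178  41  40 931] c [ 574. -467.] size [122. 117.] ang 4.5
px [440. 250.] n 1676 c [ 413. -400.] size [153. 110.] ang 5.0
px [428. 294.] n 909 c [ 280. -329.] size [195.  75.] ang 83.1
t 40.1833 pos [0.5475 0.1416 0.1142] yaw -4.01 tilt [-0.004 -0.    -1.   ] open 15.1 gf 58.6 wf [-0.4 -1.2 -0.3] hz 0.0187
shift now [-14.27   1.56  -0.39] turn 15.01 shift after turn [ 0.56 14.34 -0.4 ]
```

The peg is held. The basket has been knocked about 37 mm to the right; its rim now gives a centre near (0.572,-0.475) at yaw 4.5°. I'll carry the peg there.

Request:
carry_out --plan "-0.6 0 -0.2 0 0 0;-0.9 0 -0.2 0 0 0;-0.9 0 0 0 0 0;-0.9 0 0 0 0 0;-0.9 0 0 0 0 0;-0.9 0 0 0 0 0;-0.9 0 0 0 0 0;-0.9 0 0 0 0 0"

```text
time_s: 40.85
eef_pos: [0.528, -0.1346, 0.13]
eef_rot: [-0.002, 0.731, 0.682, -0.001]
wrist_force: [1.5, -0.5, 0.2]
opening: 0.18
grasp_force: 58.6
```

Request:
carry_out --plan "-0.6 0 0 0 0 0.5;0 0 0 0 0 0.9;0 0 0 0 0 0.9;0 0 0 0 0 0.9;0 0 0 0 0 0.9;0 0 0 0 0 0.9;0 0 0 0 0 0.9;0 0 0 0 0 0.9"

```text
time_s: 41.52
eef_pos: [0.5267, -0.1568, 0.1298]
eef_rot: [-0.002, 0.918, 0.397, -0.001]
wrist_force: [0.4, 0.5, -1.4]
opening: 0.18
grasp_force: 58.6
```

Request:
carry_out --plan "0 0 0 0 0 0.9;0 0 0 0 0 0.9;0 0 0 0 0 0.9;0 0 0 0 0 0.9;0 0 0 0 0 0.9;0 0 0 0 0 0.9;0 0 0 0 0 0.9;0 0 0 0 0 0.9"

```text
time_s: 42.18
eef_pos: [0.5267, -0.1568, 0.1298]
eef_rot: [-0.001, 0.999, 0.048, -0.002]
wrist_force: [-0.3, -1.6, -0.6]
opening: 0.182
grasp_force: 58.6
```

```bash
python3 go.py .569 -.467 .115 -85.5; python3 basket.py; python3 seg.py
```

```text
t 42.1833 pos [ 0.5267 -0.1568  0.1298] yaw -84.49 tilt [-0.004  0.002 -1.   ] open 15.5 gf 58.6 wf [-0.3 -1.6 -0.6] hz 0.0187
shift now [0.31 7.82 0.35] turn 0.18 shift after turn [0.45 7.81 0.37]
white px [466. 198.] [443 178  42  41 905] c [ 574. -467.] size [121. 118.] ang 4.8
px [269. 185.] n 173 c [621. 152.] size [ 26. 116.] ang 90.6
px [269. 229.] n 168 c [476. 143.] size [89. 21.] ang 87.0
px [440. 250.] n 1673 c [ 413. -400.] size [153. 109.] ang 5.1
px [428. 294.] n 914 c [ 280. -329.] size [195.  75.] ang 83.1
```

Request:
carry_out --plan "0.05 0.6 0 0 0 0.18;0.1 0.9 0 0 0 0;0.1 0.9 0 0 0 0;0.1 0.9 0 0 0 0;0.1 0.9 0 0 0 0;0 0.9 0 0 0 0;0 0.9 0 0 0 0;0 0.9 0 0 0 0"

```text
time_s: 42.95
eef_pos: [0.5686, -0.4321, 0.1302]
eef_rot: [-0.001, 0.999, 0.043, -0.001]
wrist_force: [1.5, -0.5, -0.4]
opening: 0.178
grasp_force: 58.6
```

Request:
carry_out --plan "0 0.6 0 0 0 0;0 0.3 0 0 0 0;0 0 0 0 0 0;0 0 0 0 0 0;0 0 0 0 0 0;0 0 0 0 0 0;0 0 0 0 0 0;0 0 0 0 0 0"

```text
time_s: 43.62
eef_pos: [0.5726, -0.4658, 0.1327]
eef_rot: [0.0, 0.999, 0.042, 0.0]
wrist_force: [-0.2, -0.2, -0.1]
opening: 0.177
grasp_force: 58.6
```

```bash
python3 go.py .569 -.467 -.008 -85.5
```

```text
t 43.6167 pos [ 0.5726 -0.4658  0.1327] yaw -85.17 tilt [ 0. -0. -1.] open 15.1 gf 58.6 wf [-0.2 -0.2 -0.1] hz 0.0187
shift now [-0.09  0.02  3.52] turn 0.06 shift after turn [-0.09  0.02  3.52]
```

Request:
carry_out --plan "-0.08 0 0.3 0 0 0;0 0 0.7 0 0 0;0 0 0.7 0 0 0;0 0 0.7 0 0 0;0 0 0.4 0 0 0;0 0 0.3 0 0 0;0 0 0.3 0 0 0;0 0 0 0 0 0"

```text
time_s: 44.28
eef_pos: [0.5681, -0.4661, -0.0062]
eef_rot: [-0.001, 0.999, 0.041, -0.001]
wrist_force: [-1.0, -0.4, -0.9]
opening: 0.177
grasp_force: 58.6
```

Request:
carry_out --plan "0 0 0 0 0 0;0 0 0 0 0 0;0 0 0 0 0 0;0 0 0 0 0 0;0 0 0 0 0 0;0 0 0 0 0 0;0 0 0 0 0 0;0 0 0 0 0 0" --claw 0.25

```text
time_s: 44.95
eef_pos: [0.569, -0.4671, -0.0035]
eef_rot: [0.0, 0.999, 0.041, 0.0]
wrist_force: [-0.7, 0.2, -0.6]
opening: 0.373
grasp_force: 0.0
```

Request:
carry_out --plan "0 0 -0.3 0 0 0;0 0 -0.6 0 0 0;0 0 -0.8 0 0 0;0 0 -0.8 0 0 0;0 0 -0.8 0 0 0;0 -0.6 0 0 0 0;0 -0.9 0 0 0 0;0 -0.9 0 0 0 0"

```text
time_s: 45.62
eef_pos: [0.5611, -0.3718, 0.1304]
eef_rot: [0.001, 0.999, 0.04, 0.001]
wrist_force: [-0.9, -0.2, -0.6]
opening: 0.374
grasp_force: 0.0
```

```bash
python3 seg.py; python3 basket.py; python3 go.py .477 .140 .13 -3
```

```text
px [268. 185.] n 162 c [621. 152.] size [ 26. 116.] ang 90.5
px [269. 229.] n 168 c [476. 143.] size [89. 21.] ang 87.0
px [454. 263.] n 251 c [ 374. -445.] size [47. 97.] ang 158.2
px [439. 296.] n 570 c [ 273. -385.] size [82. 75.] ang 82.6
white px [473. 198.] [465 189  17  19 162] c [ 578. -497.] size [32. 65.] ang 44.6
t 45.7167 pos [ 0.5609 -0.3658  0.1289] yaw -85.03 tilt [-0.001  0.003 -1.   ] open 31.5 gf 0.0 wf [-0.7 -0.5  0.3] hz 0.0187
shift now [-9.900e-01 -1.278e+01  1.000e-02] turn -14.32 shift after turn [12.52 -2.76 -0.03]
```

Request:
carry_out --plan "0 -0.7 0 0 0 -0.3;0 0 0 0 0 -0.9;0 0 0 0 0 -0.9;0 0 0 0 0 -0.9;0 0 0 0 0 -0.9;0 0 0 0 0 -0.9;0 0 0 0 0 -0.9;0 0 0 0 0 -0.9" --claw 0

```text
time_s: 46.38
eef_pos: [0.559, -0.3442, 0.1294]
eef_rot: [0.0, 0.931, 0.365, 0.0]
wrist_force: [-0.2, 0.3, 0.7]
opening: 0.503
grasp_force: 0.0
```

Request:
carry_out --plan "0 0 0 0 0 -0.9;0 0 0 0 0 -0.9;0 0 0 0 0 -0.9;0 0 0 0 0 -0.9;0 0 0 0 0 -0.9;0 0 0 0 0 -0.9;0 0 0 0 0 -0.9;0 0 0 0 0 -0.9"

```text
time_s: 47.05
eef_pos: [0.559, -0.3442, 0.1294]
eef_rot: [0.001, 0.743, 0.67, 0.0]
wrist_force: [-0.4, 0.2, -0.3]
opening: 0.503
grasp_force: 0.0
```

```bash
python3 go.py .477 .140 .12 -3; python3 seg.py; python3 basket.py
```

```text
t 47.05 pos [ 0.559  -0.3442  0.1294] yaw -5.94 tilt [ 0.001 -0.001 -1.   ] open 42.7 gf 0.0 wf [-0.4  0.2 -0.3] hz 0.0187
shift now [11.83 -3.29  0.22] turn -0.51 shift after turn [11.98 -2.68  0.23]
px [268. 185.] n 162 c [621. 152.] size [ 26. 116.] ang 90.6
px [460. 202.] n 61 c [ 569. -468.] size [43. 21.] ang 8.4
px [269. 229.] n 168 c [476. 143.] size [89. 21.] ang 87.0
px [450. 260.] n 541 c [ 394. -416.] size [111.  80.] ang 4.3
px [437. 295.] n 655 c [ 274. -377.] size [98. 75.] ang 82.9
```

Peg one shows in the basket, at (0.569,-0.468). On to the second.

Request:
carry_out --plan "0.6 0 0 0 0 -0.5;0.8 -0.2 0 0 0 0;0.8 -0.3 0 0 0 0;0.8 -0.3 0 0 0 0;0.8 -0.3 0 0 0 0;0.8 -0.3 0 0 0 0;0.8 -0.3 0 0 0 0;0.8 -0.3 0 0 0 0"

```text
time_s: 47.82
eef_pos: [0.4942, -0.0904, 0.129]
eef_rot: [0.0, 0.729, 0.685, 0.0]
wrist_force: [0.1, -0.1, -0.1]
opening: 0.498
grasp_force: 0.0
```

Request:
carry_out --plan "0.8 -0.2 0 0 0 0;0.8 -0.2 0 0 0 0;0.8 -0.2 0 0 0 0;0.8 0 0 0 0 0;0.8 0 0 0 0 0;0.7 0 0 0 0 0;0.5 0 0 0 0 0;0 0 0 0 0 0"

```text
time_s: 48.48
eef_pos: [0.4828, 0.1207, 0.1291]
eef_rot: [-0.0, 0.727, 0.686, 0.001]
wrist_force: [0.6, 0.2, 0.1]
opening: 0.505
grasp_force: 0.0
```

```bash
python3 go.py .4765 .140 -.022 -3
```

```text
t 48.4833 pos [0.4828 0.1207 0.1291] yaw -3.3 tilt [ 0.001  0.001 -1.   ] open 42.9 gf 0.0 wf [0.6 0.2 0.1] hz 0.0187
shift now [ 0.47 -0.19  3.78] turn -0.05 shift after turn [ 0.47 -0.18  3.78]
```

Request:
carry_out --plan "0.4 -0.16 0.4 0 0 0;0 0 0.8 0 0 0;0 0 0.8 0 0 0;0 0 0.7 0 0 0;0 0 0.5 0 0 0;0 0 0.3 0 0 0;0 0 0.2 0 0 0;0 0 0.06 0 0 0"

```text
time_s: 49.15
eef_pos: [0.4766, 0.1333, -0.023]
eef_rot: [-0.001, 0.728, 0.686, -0.001]
wrist_force: [-1.1, 0.3, 0.3]
opening: 0.498
grasp_force: 0.0
```

Request:
carry_out --plan "0 0 0 0 0 0;0 0 0 0 0 0;0 0 0 0 0 0;0 0 0 0 0 0;0 0 0 0 0 0;0 0 0 0 0 0;0 0 0 0 0 0;0 0 0 0 0 0" --claw 1

```text
time_s: 49.82
eef_pos: [0.4778, 0.134, -0.0213]
eef_rot: [0.0, 0.727, 0.686, 0.0]
wrist_force: [-0.8, -0.1, 5.7]
opening: -0.001
grasp_force: 3.1
```

Request:
carry_out --plan "0 0 -0.4 0 0 0;0 0 -0.8 0 0 0;0 0 -0.8 0 0 0;0 0 -0.8 0 0 0;0 0 -0.8 0 0 0;0 0 -0.3 0 0 0;-0.4 0 0 0 0 0;-0.7 0 0 0 0 0"

```text
time_s: 50.48
eef_pos: [0.4755, 0.0913, 0.1356]
eef_rot: [0.001, 0.726, 0.687, 0.001]
wrist_force: [0.8, 0.0, -1.0]
opening: -0.001
grasp_force: 0.0
```

```bash
python3 go.py .569 -.483 .13 -85.5; python3 seg.py;python3 basket.py
```

```text
t 50.4833 pos [0.4755 0.0913 0.1356] yaw -3.14 tilt [ 0.003  0.001 -1.   ] open -0.0 gf 0.0 wf [ 0.8  0.  -1. ] hz 0.0187
shift now [-14.21   3.12   0.14] turn 14.37 shift after turn [ 1.2  14.5   0.14]
px [459. 201.] n 193 c [ 572. -466.] size [90. 24.] ang 7.7
px [274. 229.] n 92 c [476. 126.] size [22. 41.] ang 90.6
px [440. 250.] n 1651 c [ 413. -400.] size [151. 109.] ang 5.1
px [428. 294.] n 914 c [ 280. -329.] size [195.  76.] ang 82.7
white px [466. 199.] [444 178  41  42 917] c [ 572. -467.] size [124. 117.] ang 4.8
```

The fingers closed on nothing. I'll back off so the arm isn't in the way, then find the peg.

Request:
carry_out --plan "-0.8 0 0 0 0 0;-0.8 0 0 0 0 0;-0.8 0 0 0 0 0;-0.8 0 0 0 0 0;0 0 0 0 0 0;0 0 0 0 0 0;0 0 0 0 0 0;0 0 0 0 0 0" --claw 0

```text
time_s: 51.25
eef_pos: [0.467, -0.0366, 0.1338]
eef_rot: [-0.0, 0.727, 0.687, 0.0]
wrist_force: [-0.0, 0.0, 0.2]
opening: 0.5
grasp_force: 0.0
```

```bash
python3 seg.py; python3 go.py .477 .135 .13 -3
```

```text
px [269. 185.] n 176 c [621. 152.] size [ 26. 116.] ang 90.5
px [459. 201.] n 189 c [ 572. -466.] size [90. 24.] ang 7.3
px [270. 228.] n 166 c [476. 142.] size [87. 21.] ang 86.4
px [440. 250.] n 1664 c [ 413. -399.] size [151. 111.] ang 4.8
px [428. 294.] n 909 c [ 280. -329.] size [195.  75.] ang 82.6
t 51.3 pos [ 0.467  -0.0365  0.1338] yaw -3.24 tilt [-0.  0. -1.] open 42.4 gf 0.0 wf [-0.6 -0.5  0.4] hz 0.0187
shift now [4.29 0.01 0.1 ] turn -0.04 shift after turn [4.29 0.02 0.09]
```

The peg hasn't moved, at (0.476,0.142). The tips shut on top of it, pressing with 6 N, so the tip height is about the reading plus 37 mm. I'll go 11 mm lower this time.

Request:
carry_out --plan "0.6 0 0 0 0 0;0.8 0 0 0 0 0;0.8 0 0 0 0 0;0.8 0 0 0 0 0;0.8 0 0 0 0 0;0.4 0 0 0 0 0;0 0 0 0 0 0;0 0 0 0 0 0"

```text
time_s: 51.97
eef_pos: [0.4763, 0.1316, 0.1338]
eef_rot: [-0.0, 0.726, 0.688, -0.0]
wrist_force: [-1.0, -0.5, -0.4]
opening: 0.5
grasp_force: 0.0
```

```bash
python3 go.py .4765 .140 -.033 -3.4
```

```text
t 51.9667 pos [0.4763 0.1316 0.1338] yaw -3.09 tilt [-0. -0. -1.] open 42.5 gf 0.0 wf [-1.  -0.5 -0.4] hz 0.0187
shift now [ 0.21 -0.01  4.17] turn 0.05 shift after turn [ 0.21 -0.01  4.17]
```

Request:
carry_out --plan "0.2 0 0.6 0 0 0;0 0 0.8 0 0 0;0 0 0.8 0 0 0;0 0 0.8 0 0 0;0 0 0.5 0 0 0;0 0 0.3 0 0 0;0 0 0.2 0 0 0;0 0 0.15 0 0 0"

```text
time_s: 52.63
eef_pos: [0.477, 0.1373, -0.0328]
eef_rot: [-0.0, 0.728, 0.686, -0.0]
wrist_force: [0.5, 0.3, 0.9]
opening: 0.5
grasp_force: 0.0
```

Request:
carry_out --plan "0 0 0 0 0 0;0 0 0 0 0 0;0 0 0 0 0 0;0 0 0 0 0 0;0 0 0 0 0 0;0 0 0 0 0 0;0 0 0 0 0 0;0 0 0 0 0 0" --claw 1

```text
time_s: 53.3
eef_pos: [0.478, 0.138, -0.0313]
eef_rot: [0.0, 0.727, 0.686, 0.0]
wrist_force: [-0.9, -0.5, 6.1]
opening: 0.219
grasp_force: 59.3
```

Request:
carry_out --plan "0 0 -0.4 0 0 0;0 0 -0.8 0 0 0;0 0 -0.8 0 0 0;0 0 -0.8 0 0 0;0 0 -0.8 0 0 0;0 0 -0.5 0 0 0;-0.4 0 0 0 0 0;-0.7 0 0 0 0 0"

```text
time_s: 53.97
eef_pos: [0.4761, 0.0952, 0.134]
eef_rot: [0.001, 0.726, 0.687, 0.002]
wrist_force: [1.2, -0.9, -1.0]
opening: 0.218
grasp_force: 58.7
```

```bash
python3 go.py .569 -.483 .13 -85.5; python3 seg.py
```

```text
t 53.9667 pos [0.4761 0.0952 0.134 ] yaw -3.14 tilt [ 0.004  0.001 -1.   ] open 18.5 gf 58.7 wf [ 1.2 -0.9 -1. ] hz 0.0187
shift now [-14.31   3.11   0.1 ] turn 14.37 shift after turn [ 1.18 14.59  0.1 ]
px [459. 201.] n 190 c [ 572. -466.] size [90. 23.] ang 7.7
px [440. 250.] n 1660 c [ 413. -400.] size [151. 111.] ang 5.0
px [428. 294.] n 915 c [ 280. -329.] size [195.  75.] ang 83.1
```

Request:
carry_out --plan "-0.8 0 0 0 0 0;-0.8 0.3 0 0 0 0;-0.8 0.3 0 0 0 0;-0.8 0.3 0 0 0 0;-0.8 0.3 0 0 0 0;-0.8 0.3 0 0 0 0;-0.6 0.3 0 0 0 0;0 0 0 0 0 0.6"

```text
time_s: 54.68
eef_pos: [0.5356, -0.1308, 0.132]
eef_rot: [0.001, 0.749, 0.663, -0.0]
wrist_force: [-0.0, -0.4, -0.6]
opening: 0.222
grasp_force: 58.7
```

Request:
carry_out --plan "0 0 0 0 0 0.9;0 0 0 0 0 0.9;0 0 0 0 0 0.9;0 0 0 0 0 0.9;0 0 0 0 0 0.9;0 0 0 0 0 0.9;0 0 0 0 0 0.9;0 0 0 0 0 0.9"

```text
time_s: 55.35
eef_pos: [0.5338, -0.1256, 0.1315]
eef_rot: [-0.0, 0.934, 0.356, -0.0]
wrist_force: [-1.3, 0.4, -0.6]
opening: 0.218
grasp_force: 58.6
```

Request:
carry_out --plan "0 0 0 0 0 0.9;0 0 0 0 0 0.9;0 0 0 0 0 0.9;0 0 0 0 0 0.9;0 0 0 0 0 0.9;0 0 0 0 0 0.9;0 0 0 0 0 0.9;0 0 0 0 0 0.3"

```text
time_s: 56.02
eef_pos: [0.5338, -0.1256, 0.1315]
eef_rot: [-0.0, 0.999, 0.034, -0.0]
wrist_force: [0.4, -0.1, -0.5]
opening: 0.218
grasp_force: 58.6
```

```bash
python3 go.py .570 -.480 .13 -85.3; python3 basket.py; python3 seg.py
```

```text
t 56.0167 pos [ 0.5338 -0.1256  0.1315] yaw -86.11 tilt [-0.001  0.    -1.   ] open 18.5 gf 58.6 wf [ 0.4 -0.1 -0.5] hz 0.0187
shift now [0.3  8.9  0.03] turn -0.14 shift after turn [0.18 8.9  0.04]
white px [466. 197.] [443 178  42  38 835] c [ 576. -466.] size [118. 118.] ang 4.3
px [269. 185.] n 173 c [621. 152.] size [ 26. 116.] ang 90.6
px [459. 201.] n 192 c [ 572. -466.] size [90. 24.] ang 7.7
px [440. 250.] n 1669 c [ 413. -400.] size [152. 109.] ang 5.0
px [428. 294.] n 908 c [ 280. -329.] size [195.  75.] ang 82.6
```

Request:
carry_out --plan "0.1 0.6 0 0 0 0;0.1 0.9 0 0 0 0;0.1 0.9 0 0 0 0;0 0.9 0 0 0 0;0 0.9 0 0 0 0;0 0.9 0 0 0 0;0 0.9 0 0 0 0;0 0.9 0 0 0 0"

```text
time_s: 56.78
eef_pos: [0.5659, -0.4017, 0.1314]
eef_rot: [-0.0, 0.999, 0.037, -0.0]
wrist_force: [0.9, -0.3, -0.1]
opening: 0.219
grasp_force: 58.7
```

Request:
carry_out --plan "0 0.9 0 0 0 0;0 0.6 0 0 0 0;0 0.3 0 0 0 0;0 0 0 0 0 0;0 0 0 0 0 0;0 0 0 0 0 0;0 0 0 0 0 0;0 0 0 0 0 0"

```text
time_s: 57.45
eef_pos: [0.5719, -0.4706, 0.1322]
eef_rot: [-0.0, 0.999, 0.037, -0.0]
wrist_force: [0.6, -0.3, -0.3]
opening: 0.22
grasp_force: 58.7
```

```bash
python3 go.py .570 -.480 -.005 -85.3
```

```text
t 57.45 pos [ 0.5719 -0.4706  0.1322] yaw -85.73 tilt [-0.  0. -1.] open 18.7 gf 58.7 wf [ 0.6 -0.3 -0.3] hz 0.0187
shift now [-0.06  0.23  3.43] turn -0.08 shift after turn [-0.07  0.23  3.43]
```

Request:
carry_out --plan "-0.05 0.22 0.3 0 0 0;0 0 0.7 0 0 0;0 0 0.7 0 0 0;0 0 0.7 0 0 0;0 0 0.4 0 0 0;0 0 0.3 0 0 0;0 0 0.2 0 0 0;0 0 0 0 0 0"

```text
time_s: 58.12
eef_pos: [0.5696, -0.4803, -0.0017]
eef_rot: [-0.001, 0.999, 0.036, -0.001]
wrist_force: [-0.3, 0.4, -1.0]
opening: 0.222
grasp_force: 58.7
```

Request:
carry_out --plan "0 0 0 0 0 0;0 0 0 0 0 0;0 0 0 0 0 0;0 0 0 0 0 0;0 0 0 0 0 0;0 0 0 0 0 0;0 0 0 0 0 0;0 0 0 0 0 0" --claw 0.25

```text
time_s: 58.78
eef_pos: [0.5701, -0.4809, 0.0001]
eef_rot: [0.0, 0.999, 0.036, 0.0]
wrist_force: [-0.3, -0.8, 0.2]
opening: 0.373
grasp_force: 0.0
```

Request:
carry_out --plan "0 0 -0.3 0 0 0;0 0 -0.6 0 0 0;0 0 -0.8 0 0 0;0 0 -0.8 0 0 0;0 0 -0.8 0 0 0;0 -0.8 0 0 0 0;0 -0.9 0 0 0 0;0 -0.9 0 0 0 0"

```text
time_s: 59.45
eef_pos: [0.5626, -0.3772, 0.1341]
eef_rot: [0.001, 0.999, 0.036, 0.001]
wrist_force: [0.1, 0.5, -0.1]
opening: 0.372
grasp_force: 0.0
```

Request:
carry_out --plan "0 -0.7 0 0 0 -0.3;0 0 0 0 0 -0.9;0 0 0 0 0 -0.9;0 0 0 0 0 -0.9;0 0 0 0 0 -0.9;0 0 0 0 0 -0.9;0 0 0 0 0 -0.9;0 0 0 0 0 -0.9" --claw 0

```text
time_s: 60.12
eef_pos: [0.5607, -0.3494, 0.1331]
eef_rot: [0.0, 0.933, 0.36, 0.0]
wrist_force: [0.9, -0.0, -0.4]
opening: 0.498
grasp_force: 0.0
```

Request:
carry_out --plan "0 0 0 0 0 -0.9;0 0 0 0 0 -0.9;0 0 0 0 0 -0.9;0 0 0 0 0 -0.9;0 0 0 0 0 -0.9;0 0 0 0 0 -0.9;0 0 0 0 0 -0.9;0 0 0 0 0 -0.9"

```text
time_s: 60.78
eef_pos: [0.5607, -0.3494, 0.1331]
eef_rot: [0.0, 0.746, 0.666, 0.0]
wrist_force: [0.2, -0.9, -0.5]
opening: 0.499
grasp_force: 0.0
```

```bash
python3 go.py .6215 .130 .13 0;python3 basket.py; python3 seg.py
```

```text
t 60.7833 pos [ 0.5607 -0.3494  0.1331] yaw -6.5 tilt [ 0.001 -0.001 -1.   ] open 42.4 gf 0.0 wf [ 0.2 -0.9 -0.5] hz 0.0187
shift now [12.08  0.15  0.07] turn -1.14 shift after turn [11.99  1.52  0.08]
px [268. 185.] n 166 c [621. 152.] size [ 26. 116.] ang 90.6
px [464. 200.] n 118 c [ 578. -485.] size [38. 42.] ang 133.2
px [451. 260.] n 486 c [ 393. -422.] size [108.  70.] ang 3.5
px [437. 295.] n 641 c [ 274. -379.] size [94. 75.] ang 82.9
```

Both pegs appear to be in the basket. Before reaching for the brush I'll work out how far the wrist sticks out past the TCP towards the open door, using the earlier pictures.

Run:
```python
from h import *
c=load('top')
for z in(.15,.25,.3,.35): print('a7 tine end (TCP x .574,y -.008)',z,onz(c,170+700/5,140+82/5,z).round(3))
for z in(.2,.3,.4): print('a1 tine end (TCP .4905,-.243,.1355)',z,onz(c,290+680/5,150+78/5,z).round(3))
```

```text
a7 tine end (TCP x .574,y -.008) 0.15 [0.676 0.018 0.15 ]
a7 tine end (TCP x .574,y -.008) 0.25 [0.647 0.024 0.25 ]
a7 tine end (TCP x .574,y -.008) 0.3 [0.633 0.027 0.3  ]
a7 tine end (TCP x .574,y -.008) 0.35 [0.619 0.03  0.35 ]
a1 tine end (TCP .4905,-.243,.1355) 0.2 [ 0.637 -0.312  0.2  ]
a1 tine end (TCP .4905,-.243,.1355) 0.3 [ 0.611 -0.284  0.3  ]
a1 tine end (TCP .4905,-.243,.1355) 0.4 [ 0.584 -0.256  0.4  ]
```

The wrist ends about 60 mm beyond the TCP, so at the brush it just clears the door, which would swing open freely if touched. Going for the brush handle at (0.622,0.126).

Request:
carry_out --plan "0.6 0 0 0 0 -0.57;0.8 0 0 0 0 -0.57;0.8 0.2 0 0 0 0;0.8 0.2 0 0 0 0;0.8 0.2 0 0 0 0;0.8 0.2 0 0 0 0;0.8 0.2 0 0 0 0;0.8 0.2 0 0 0 0"

```text
time_s: 61.55
eef_pos: [0.6144, -0.1002, 0.1329]
eef_rot: [0.0, 0.71, 0.704, 0.0]
wrist_force: [0.2, 0.5, 0.5]
opening: 0.501
grasp_force: 0.0
```

Request:
carry_out --plan "0.8 0.2 0 0 0 0;0.8 0.1 0 0 0 0;0.8 0 0 0 0 0;0.8 0 0 0 0 0;0.8 0 0 0 0 0;0.7 0 0 0 0 0;0.5 0 0 0 0 0;0 0 0 0 0 0"

```text
time_s: 62.22
eef_pos: [0.6265, 0.1105, 0.1327]
eef_rot: [-0.0, 0.708, 0.706, 0.001]
wrist_force: [-0.2, 0.1, -0.7]
opening: 0.503
grasp_force: 0.0
```

```bash
python3 go.py .622 .126 -.033 0
python3 - <<'E'
from h import *
c=cam('top')
hsv=cv2.cvtColor(c['pixels'],cv2.COLOR_RGB2HSV); m=cv2.inRange(hsv,(8,70,60),(28,255,255)); 
a=np.argwhere(m[140:240,380:]); 
P=np.array([onz(c,u+380,v+140,.02)[:2] for v,u in a if u+380>440 and v+140<220]);print(len(P),P.min(0),P.max(0))
E
```

```text
t 62.2167 pos [0.6265 0.1105 0.1327] yaw -0.17 tilt [ 0.001  0.001 -1.   ] open 42.7 gf 0.0 wf [-0.2  0.1 -0.7] hz 0.0187
shift now [ 0.38 -0.12  4.14] turn -0.03 shift after turn [ 0.39 -0.11  4.14]
332 [ 0.52768823 -0.50066789] [ 0.61895285 -0.45282719]
```

Request:
carry_out --plan "0.3 -0.1 0.6 0 0 0;0 0 0.8 0 0 0;0 0 0.8 0 0 0;0 0 0.8 0 0 0;0 0 0.5 0 0 0;0 0 0.3 0 0 0;0 0 0.2 0 0 0;0 0 0.12 0 0 0"

```text
time_s: 62.93
eef_pos: [0.6233, 0.1174, -0.0331]
eef_rot: [0.0, 0.709, 0.705, -0.0]
wrist_force: [0.4, 0.1, -0.4]
opening: 0.499
grasp_force: 0.0
```

Request:
carry_out --plan "0 0 0 0 0 0;0 0 0 0 0 0;0 0 0 0 0 0;0 0 0 0 0 0;0 0 0 0 0 0;0 0 0 0 0 0;0 0 0 0 0 0;0 0 0 0 0 0" --claw 1

```text
time_s: 63.6
eef_pos: [0.6243, 0.1183, -0.0312]
eef_rot: [0.001, 0.709, 0.706, 0.001]
wrist_force: [-1.0, -0.3, 6.9]
opening: 0.203
grasp_force: 61.5
```

Request:
carry_out --plan "0 0 -0.4 0 0 0;0 0 -0.8 0 0 0;0 0 -0.8 0 0 0;0 0 -0.8 0 0 0;0 0 -0.8 0 0 0;0 0 -0.5 0 0 0;-0.4 0 0 0 0 0;-0.7 0 0 0 0 0"

```text
time_s: 64.27
eef_pos: [0.6239, 0.0764, 0.1338]
eef_rot: [0.001, 0.707, 0.707, 0.002]
wrist_force: [0.2, -0.7, -1.5]
opening: 0.2
grasp_force: 60.7
```

```bash
python3 go.py .413 -.40 .13 -90; python3 seg.py
```

```text
t 64.2667 pos [0.6239 0.0764 0.1338] yaw -0.02 tilt [ 0.004  0.001 -1.   ] open 17.0 gf 60.7 wf [ 0.2 -0.7 -1.5] hz 0.0187
shift now [-11.91  -5.27   0.06] turn 15.71 shift after turn [-5.27 11.91  0.1 ]
px [280. 172.] n 68 c [659. 106.] size [37. 31.] ang 79.0
px [463. 200.] n 380 c [ 574. -478.] size [91. 44.] ang 5.5
px [440. 250.] n 1659 c [ 413. -400.] size [153. 109.] ang 5.3
px [428. 294.] n 914 c [ 280. -329.] size [195.  75.] ang 83.1
```

The brush is held and both pegs show in the basket. Carrying it to the tray.

Request:
carry_out --plan "-0.6 0 0 0 0 0;-0.8 -0.4 0 0 0 0;-0.8 -0.5 0 0 0 0;-0.8 -0.5 0 0 0 0;-0.8 -0.5 0 0 0 0;-0.8 -0.5 0 0 0 0;-0.8 -0.5 0 0 0 0;0 -0.4 0 0 0 0.4"

```text
time_s: 64.98
eef_pos: [0.4886, -0.146, 0.1314]
eef_rot: [0.001, 0.724, 0.69, -0.001]
wrist_force: [-0.1, 0.3, -0.1]
opening: 0.202
grasp_force: 60.7
```

Request:
carry_out --plan "0 0 0 0 0 0.9;0 0 0 0 0 0.9;0 0 0 0 0 0.9;0 0 0 0 0 0.9;0 0 0 0 0 0.9;0 0 0 0 0 0.9;0 0 0 0 0 0.9;0 0 0 0 0 0.9"

```text
time_s: 65.65
eef_pos: [0.4896, -0.141, 0.1311]
eef_rot: [-0.0, 0.921, 0.39, -0.0]
wrist_force: [-0.2, 0.5, -0.3]
opening: 0.199
grasp_force: 60.7
```

Request:
carry_out --plan "0 0 0 0 0 0.9;0 0 0 0 0 0.9;0 0 0 0 0 0.9;0 0 0 0 0 0.9;0 0 0 0 0 0.9;0 0 0 0 0 0.9;0 0 0 0 0 0.9;0 0 0 0 0 0.9"

```text
time_s: 66.32
eef_pos: [0.4896, -0.141, 0.131]
eef_rot: [-0.0, 0.999, 0.041, -0.0]
wrist_force: [0.4, -0.4, -0.6]
opening: 0.198
grasp_force: 60.7
```

```bash
python3 go.py .375 -.399 .13 -85; python3 seg.py
```

```text
t 66.3167 pos [ 0.4896 -0.141   0.131 ] yaw -85.28 tilt [-0.  0. -1.] open 16.8 gf 60.7 wf [ 0.4 -0.4 -0.6] hz 0.0187
shift now [-3.39  6.19  0.03] turn -0.05 shift after turn [-3.42  6.18  0.03]
px [463. 200.] n 384 c [ 574. -478.] size [91. 44.] ang 5.1
px [440. 251.] n 1655 c [ 413. -400.] size [151. 109.] ang 5.3
px [428. 294.] n 911 c [ 280. -329.] size [195.  75.] ang 82.6
```

Request:
carry_out --plan "-0.4 0.6 0 0 0 0;-0.45 0.8 0 0 0 0;-0.45 0.8 0 0 0 0;-0.45 0.8 0 0 0 0;-0.45 0.8 0 0 0 0;-0.45 0.8 0 0 0 0;-0.4 0.8 0 0 0 0;-0.2 0.6 0 0 0 0"

```text
time_s: 67.03
eef_pos: [0.3793, -0.394, 0.1313]
eef_rot: [0.0, 0.999, 0.044, -0.0]
wrist_force: [1.2, -0.6, -0.2]
opening: 0.203
grasp_force: 60.7
```

Request:
carry_out --plan "-0.1 0.1 0 0 0 0;0 0 0 0 0 0;0 0 0 0 0 0;0 0 0 0 0 0;0 0 0 0 0 0;0 0 0 0 0 0;0 0 0 0 0 0;0 0 0 0 0 0"

```text
time_s: 67.7
eef_pos: [0.3779, -0.3954, 0.1313]
eef_rot: [0.0, 0.999, 0.044, 0.0]
wrist_force: [0.1, -0.1, -1.1]
opening: 0.203
grasp_force: 60.7
```

```bash
python3 go.py .375 -.399 -.025 -85
```

```text
t 67.7 pos [ 0.3779 -0.3954  0.1313] yaw -84.96 tilt [ 0. -0. -1.] open 17.2 gf 60.7 wf [ 0.1 -0.1 -1.1] hz 0.0187
shift now [-0.08  0.08  3.91] turn 0.01 shift after turn [-0.08  0.08  3.91]
```

Request:
carry_out --plan "-0.08 0.08 0.4 0 0 0;0 0 0.8 0 0 0;0 0 0.8 0 0 0;0 0 0.7 0 0 0;0 0 0.5 0 0 0;0 0 0.3 0 0 0;0 0 0.3 0 0 0;0 0 0 0 0 0"

```text
time_s: 68.37
eef_pos: [0.374, -0.3982, -0.0226]
eef_rot: [-0.001, 0.999, 0.043, -0.001]
wrist_force: [-1.0, 0.4, -0.2]
opening: 0.203
grasp_force: 60.7
```

Request:
carry_out --plan "0 0 0 0 0 0;0 0 0 0 0 0;0 0 0 0 0 0;0 0 0 0 0 0;0 0 0 0 0 0;0 0 0 0 0 0;0 0 0 0 0 0;0 0 0 0 0 0" --claw 0.25

```text
time_s: 69.03
eef_pos: [0.3747, -0.3994, -0.0207]
eef_rot: [0.0, 0.999, 0.043, 0.0]
wrist_force: [-0.3, 0.2, -0.5]
opening: 0.374
grasp_force: 0.0
```

Request:
carry_out --plan "0 0 -0.3 0 0 0;0 0 -0.6 0 0 0;0 0 -0.8 0 0 0;0 0 -0.8 0 0 0;0 0 -0.8 0 0 0;0 0 -0.8 0 0 0;0 0 -0.8 0 0 0;0 0 -0.8 0 0 0"

```text
time_s: 69.7
eef_pos: [0.3745, -0.399, 0.2098]
eef_rot: [0.0, 0.999, 0.043, 0.0]
wrist_force: [0.1, -0.3, 0.6]
opening: 0.372
grasp_force: 0.0
```

```bash
python3 - <<'E'
from h import *
print(ctrl.get_obs()['q'].round(3))
c=cam('top'); save(c,'top1.png')
print('door hinge/corner',onz(c,240,136,.268),onz(c,350,130,.268))
E
python3 go.py .68 -.15 .2 0
```

```text
[-1.034  0.106  1.663  0.     1.372  0.45 ]
door hinge/corner [0.69864011 0.2193986  0.268     ] [ 0.71906805 -0.08602533  0.268     ]
t 69.75 pos [ 0.3766 -0.4023  0.2173] yaw -85.01 tilt [ 0.006 -0.01  -1.   ] open 31.8 gf 0.0 wf [ 1.9 -2.5  3.8] hz 0.0187
shift now [ 8.1  -5.63  0.41] turn -14.84 shift after turn [6.31 7.59 0.43]
```

The brush is released. I'll check the whole scene with my last picture and plan the door push, from outside, along an arc about the hinge.

View pics/top1.png

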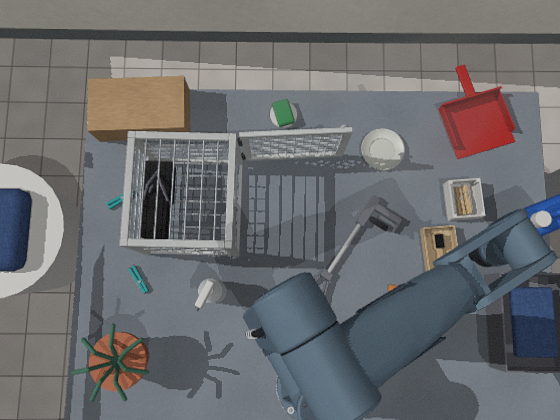

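```bash
cat > arc.py <<'E'
import numpy as np
H=np.array([.699,.221]); prev=np.array([.770,-.025])
for i,a in enumerate([-86]+list(np.linspace(-92,-181,23))):
    p=np.radians(a); n=.025 if i==0 else .020+.004*np.sin(np.radians(2*(-90-a)))
    F=H+.25*np.array([np.cos(p),np.sin(p)])+n*np.array([-np.sin(p),np.cos(p)])
    d=(F-prev)/.04; print(i,round(a,1),F.round(3),'dx %.2f dy %.2f'%(d[0],-d[1])); prev=F
E
python3 arc.py; python3 go.py .770 -.025 .265 -90
```

```text
0 -86 [ 0.741 -0.027] dx -0.72 dy 0.04
1 -92.0 [ 0.711 -0.03 ] dx -0.77 dy 0.07
2 -96.0 [ 0.693 -0.03 ] dx -0.43 dy 0.01
3 -100.1 [ 0.676 -0.029] dx -0.43 dy -0.02
4 -104.1 [ 0.659 -0.027] dx -0.43 dy -0.05
5 -108.2 [ 0.642 -0.023] dx -0.42 dy -0.08
6 -112.2 [ 0.626 -0.019] dx -0.42 dy -0.11
7 -116.3 [ 0.609 -0.013] dx -0.41 dy -0.14
8 -120.3 [ 0.593 -0.007] dx -0.40 dy -0.17
9 -124.4 [0.577 0.001] dx -0.39 dy -0.20
10 -128.4 [0.562 0.01 ] dx -0.38 dy -0.23
11 -132.5 [0.548 0.02 ] dx -0.36 dy -0.25
12 -136.5 [0.534 0.032] dx -0.34 dy -0.28
13 -140.5 [0.521 0.044] dx -0.33 dy -0.30
14 -144.6 [0.509 0.057] dx -0.30 dy -0.33
15 -148.6 [0.498 0.071] dx -0.28 dy -0.35
16 -152.7 [0.488 0.086] dx -0.26 dy -0.37
17 -156.7 [0.478 0.101] dx -0.23 dy -0.39
18 -160.8 [0.47  0.117] dx -0.20 dy -0.41
19 -164.8 [0.463 0.134] dx -0.17 dy -0.42
20 -168.9 [0.458 0.152] dx -0.14 dy -0.43
21 -172.9 [0.454 0.169] dx -0.11 dy -0.44
22 -177.0 [0.45  0.187] dx -0.08 dy -0.45
23 -181.0 [0.449 0.206] dx -0.04 dy -0.45
t 69.75 pos [ 0.3766 -0.4023  0.2173] yaw -85.01 tilt [ 0.006 -0.01  -1.   ] open 31.8 gf 0.0 wf [ 1.9 -2.5  3.8] hz 0.0187
shift now [10.63 -8.53 -1.23] turn 0.87 shift after turn [ 9.84 -9.43 -1.19]
```

The picture shows both pegs in the basket (464,197), the brush in the tray (440,240), the reacher back at (385,215) and the gap under the tier empty. Now the door.

Request:
carry_out --plan "0 0 -0.6 0 0 0.43;0 0 -0.6 0 0 0.44;0.5 -0.5 0 0 0 0;0.6 -0.6 0 0 0 0;0.6 -0.6 0 0 0 0;0.6 -0.6 0 0 0 0;0.6 -0.6 0 0 0 0;0.6 -0.6 0 0 0 0" --claw 1

```text
time_s: 70.42
eef_pos: [0.5155, -0.258, 0.256]
eef_rot: [0.0, 1.0, -0.0, 0.0]
wrist_force: [0.2, -1.2, 0.1]
opening: 0.001
grasp_force: 0.0
```

Request:
carry_out --plan "0.7 -0.6 0 0 0 0;0.7 -0.6 0 0 0 0;0.7 -0.6 0 0 0 0;0.7 -0.6 0 0 0 0;0.7 -0.6 0 0 0 0;0.7 -0.6 0 0 0 0;0.7 -0.6 0 0 0 0;0.5 -0.5 0 0 0 0"

```text
time_s: 71.08
eef_pos: [0.7322, -0.0691, 0.2555]
eef_rot: [-0.0, 1.0, 0.0, 0.0]
wrist_force: [0.4, -0.1, 1.0]
opening: 0.003
grasp_force: 0.0
```

```bash
python3 go.py .770 -.025 .265 -90
```

```text
t 71.0833 pos [ 0.7322 -0.0691  0.2555] yaw -89.95 tilt [ 0.001  0.    -1.   ] open 0.3 gf 0.0 wf [ 0.4 -0.1  1. ] hz 0.0187
shift now [ 0.95 -1.1  -0.24] turn 0.01 shift after turn [ 0.94 -1.1  -0.24]
```

Request:
carry_out --plan "0.4 -0.4 0 0 0 0;0.4 -0.4 0 0 0 0;0.2 -0.3 0 0 0 0;0 0 0 0 0 0;0 0 0.4 0 0 0;0 0 0.5 0 0 0;0 0 0.5 0 0 0;0 0 0.2 0 0 0"

```text
time_s: 71.75
eef_pos: [0.7685, -0.0281, 0.188]
eef_rot: [-0.0, 1.0, -0.0, -0.002]
wrist_force: [-0.7, -0.1, -1.1]
opening: -0.003
grasp_force: 0.0
```

```bash
python3 go.py .770 -.025 .19 -90
```

```text
t 71.75 pos [ 0.7685 -0.0281  0.188 ] yaw -90.05 tilt [-0.005  0.001 -1.   ] open -0.3 gf 0.0 wf [-0.7 -0.1 -1.1] hz 0.0187
shift now [ 0.04 -0.08 -0.05] turn -0.01 shift after turn [ 0.04 -0.08 -0.05]
```

Descended behind the outer face. Now the sweep.

Request:
carry_out --plan "-0.4 0 0 0 0 0;-0.35 0 0 0 0 0;-0.4 0.04 0 0 0 0;-0.4 0.03 0 0 0 0;-0.43 0.01 0 0 0 0;-0.43 -0.02 0 0 0 0;-0.43 -0.05 0 0 0 0;-0.42 -0.08 0 0 0 0"

```text
time_s: 72.42
eef_pos: [0.6394, -0.0256, 0.1923]
eef_rot: [0.0, 1.0, -0.001, 0.001]
wrist_force: [0.7, 0.2, 1.1]
opening: 0.002
grasp_force: 0.0
```

Request:
carry_out --plan "-0.42 -0.11 0 0 0 0;-0.41 -0.14 0 0 0 0;-0.4 -0.17 0 0 0 0;-0.39 -0.2 0 0 0 0;-0.38 -0.23 0 0 0 0;-0.36 -0.25 0 0 0 0;-0.34 -0.28 0 0 0 0;-0.33 -0.3 0 0 0 0"

```text
time_s: 73.08
eef_pos: [0.5186, 0.0422, 0.1924]
eef_rot: [0.0, 1.0, -0.001, 0.001]
wrist_force: [1.0, 0.4, 0.3]
opening: 0.0
grasp_force: 0.4
```

```bash
python3 go.py .521 .044 .19 -90
python3 - <<'E'
from h import *
c=cam('top'); cv2.imwrite('pics/d.png',c['pixels'])
E
```

```text
t 73.0833 pos [0.5186 0.0422 0.1924] yaw -90.07 tilt [ 0.002 -0.001 -1.   ] open 0.0 gf 0.4 wf [1.  0.4 0.3] hz 0.0187
shift now [ 0.06 -0.04  0.06] turn -0.01 shift after turn [ 0.06 -0.04  0.06]
```

Request:
carry_out --plan "-0.3 -0.33 0 0 0 0;-0.28 -0.35 0 0 0 0;-0.26 -0.37 0 0 0 0;-0.23 -0.39 0 0 0 0;-0.2 -0.41 0 0 0 0;-0.17 -0.42 0 0 0 0;-0.14 -0.43 0 0 0 0;-0.11 -0.44 0 0 0 0"

```text
time_s: 73.8
eef_pos: [0.4518, 0.1682, 0.1924]
eef_rot: [0.0, 1.0, -0.0, 0.001]
wrist_force: [0.7, -0.2, 0.7]
opening: -0.0
grasp_force: 0.4
```

```bash
python3 go.py .449 .206 .19 -90
python3 - <<'E'
from h import *
o=load('top'); 
c=cam('top')
for y in(.15,.05,-.05):
    u,v=proj(c,[.699+.02*(.221-y)/.307,y,.268]).round().astype(int); print('old door edge',o['pixels'][v,u],c['pixels'][v,u])
E
```

```text
t 73.8 pos [0.4518 0.1682 0.1924] yaw -90.05 tilt [ 0.002 -0.    -1.   ] open -0.0 gf 0.4 wf [ 0.7 -0.2  0.7] hz 0.0187
shift now [-0.07 -0.94  0.06] turn -0.01 shift after turn [-0.07 -0.94  0.06]
old door edge [112 120 125] [113 120 124]
old door edge [110 116 123] [112 118 124]
old door edge [113 120 126] [110 117 125]
```

The door has left its open place. Now push it gently to its stop.

Request:
carry_out --plan "-0.03 -0.4 0 0 0 0;0 -0.3 0 0 0 0;0 -0.1 0 0 0 0;0 -0.05 0 0 0 0;0 -0.05 0 0 0 0;0 0 0 0 0 0;0 0 0 0 0 0;0 0 0 0 0 0"

```text
time_s: 74.52
eef_pos: [0.4509, 0.2013, 0.192]
eef_rot: [0.002, 1.0, -0.001, 0.0]
wrist_force: [-4.6, -10.6, 6.9]
opening: -0.0
grasp_force: 5.6
```

Request:
carry_out --plan "0 -0.06 0 0 0 0;0 0 0 0 0 0;0 -0.06 0 0 0 0;0 0 0 0 0 0;0 0 0 0 0 0;0 0 0 0 0 0;0 0 0 0 0 0;0 0 0 0 0 0"

```text
time_s: 75.18
eef_pos: [0.4516, 0.2031, 0.193]
eef_rot: [0.005, 1.0, -0.001, 0.001]
wrist_force: [-4.6, -23.2, 13.0]
opening: -0.001
grasp_force: 11.5
```

It is firmly at its stop, with 23 N. I'll retreat clear and verify everything numerically.

Request:
carry_out --plan "0 0.15 0 0 0 0;0 0.4 0 0 0 0;0 0.8 0 0 0 0;0 0.8 0 0 0 0;0 0.8 0 0 0 0;-0.3 0.7 -0.5 0 0 0;-0.3 0.7 -0.5 0 0 0;0 0 0 0 0 0"

```text
time_s: 75.85
eef_pos: [0.4272, 0.0303, 0.2348]
eef_rot: [0.002, 1.0, -0.002, 0.002]
wrist_force: [1.1, -0.2, 1.5]
opening: -0.0
grasp_force: 0.0
```

```bash
python3 go.py .4 0 .2 -90; python3 seg.py; python3 basket.py
python3 - <<'E'
from h import *
c=load('top'); im=c['pixels'].astype(int)
g=lambda X:im[tuple(proj(c,X).round().astype(int)[::-1])]
# door free-edge/top line: bright profile along y at z=.268 for several x
for x in(.42,.48,.55,.62,.67):
    ys=np.arange(.18,.262,.004); b=[int(g([x,y,.268]).mean()) for y in ys]; print(x,b)
# reacher shaft / handle check: dark trigger and light shaft where expected
t=np.radians(147.1); X=np.array([np.cos(t),np.sin(t)]);Y=np.array([-X[1],X[0]]); G=np.array([.5146,-.2187])
for n,a,b,z in(('shaft',.15,-.05,.02),('shaft',.22,-.05,.02),('off shaft',.15,-.09,0),('trigger',.026,0,.025),('bar',-.024,0,.03)): print(n,g([*(G+a*X+b*Y),z]))
E
```

```text
t 75.85 pos [0.4272 0.0303 0.2348] yaw -90.26 tilt [ 0.005 -0.003 -1.   ] open -0.0 gf 0.0 wf [ 1.1 -0.2  1.5] hz 0.0187
shift now [-0.68  0.76  0.87] turn -0.05 shift after turn [-0.68  0.76  0.87]
px [463. 200.] n 383 c [ 574. -479.] size [91. 45.] ang 3.6
px [440. 251.] n 1545 c [ 413. -400.] size [151. 110.] ang 5.0
px [428. 294.] n 910 c [ 280. -329.] size [195.  75.] ang 82.6
white px [464. 198.] [444 178  41  42 646] c [ 572. -467.] size [125. 116.] ang 4.5
0.42 [62, 61, 64, 63, 57, 84, 148, 97, 140, 93, 173, 174, 120, 72, 111, 171, 170, 176, 174, 97, 102]
0.48 [81, 81, 80, 81, 81, 121, 161, 128, 133, 163, 175, 171, 192, 73, 176, 171, 175, 174, 180, 106, 112]
0.55 [65, 60, 64, 61, 62, 85, 96, 100, 95, 111, 180, 181, 181, 89, 177, 174, 171, 175, 183, 113, 128]
0.62 [81, 83, 81, 83, 82, 111, 123, 115, 104, 110, 178, 179, 164, 81, 171, 170, 167, 173, 189, 81, 89]
0.67 [118, 121, 119, 115, 120, 118, 120, 105, 92, 107, 189, 178, 177, 142, 170, 167, 168, 170, 100, 96, 100]
shaft [167 167 168]
shaft [ 87 104 116]
off shaft [73 87 99]
trigger [42 45 49]
bar [103 103 112]
```

The door's top edge lies at y=0.220–0.228 along its whole length, parallel to the frame, so it is shut. The pegs are inside the basket, the brush is in the tray, the reacher is in place and the robot is clear of everything.

```bash
python3 -c "
from bench import ctrl
print(ctrl.hand_in())"
```

```text
the job is handed in; nothing more can be done
None
```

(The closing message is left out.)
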